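# Put the tea corner away: fill the crate and lock the tea pick in its chuck

### The job

Put the tea things away: stand every tea tin and jar upright on the floor of the divided bamboo crate, one per cell. Then the sharp tea pick, which belongs in the pick stand: first swing the stand's lever back until its jaws are fully open, move the pick from its wooden block into the stand, needle down and handle fully down on its seat, and swing the lever round until the jaws hold it firmly upright by themselves (tins and pick may be done in either order). Leave the frog, the cup and the tongs where they are.

Things in the scene. Friction and masses are not known exactly. Their poses are not given: they have to be found in the camera images.
- crate: Fixed bamboo crate, open on top, 166 mm (its x) by 246 mm (its y) outside, 42 mm high, walls, dividers and floor 6 mm thick; divided into 2 x 3 square cells 74 mm wide inside, centres 80 mm apart. Origin at the centre of its underside, z up.
- tin_green: a closed tea tin, upright round cylinder 50 mm across and 88 mm tall, green with a brass lid, about 0.14 kg, heavier at the bottom; origin at the centre of its underside, z up along its axis. It may be absent (None).
- tin_red: a closed tea tin, upright round cylinder 50 mm across and 88 mm tall, red with a brass lid, about 0.14 kg, heavier at the bottom; origin at the centre of its underside, z up along its axis. It may be absent (None).
- tin_blue: a closed tea tin, upright round cylinder 50 mm across and 88 mm tall, blue with a steel lid, about 0.14 kg, heavier at the bottom; origin at the centre of its underside, z up along its axis. It may be absent (None).
- jar_white: a closed tea jar, upright round cylinder 50 mm across and 78 mm tall, white with a wooden lid, about 0.14 kg, heavier at the bottom; origin at the centre of its underside, z up along its axis. It may be absent (None).
- jar_amber: a closed tea jar, upright round cylinder 50 mm across and 78 mm tall, amber glass with a wooden lid, about 0.14 kg, heavier at the bottom; origin at the centre of its underside, z up along its axis. It may be absent (None).
- block: Fixed wooden block, 60 x 60 mm, 55 mm high, with a 10 mm hole down through its middle in which the tea pick starts upright, its handle resting on the block's top. Origin at the centre of its underside, z up.
- pick: Tea pick, upright at the start: dark wooden handle, round, 16 mm across and 85 mm long, above a steel needle 5 mm across and 40 mm long that points down; 125 mm overall, 60 g. Origin at the needle's tip, z up the handle; the handle's flat lower end is at z = 40 mm, its top at 125 mm.
- chuck: Fixed pick stand: dark round foot 90 mm across, 12 mm high; 50 mm square body up to 57 mm with a 12 mm hole down its middle; above it a brass sleeve ring 72 mm across, 57.5 to 77.5 mm high, with three steel jaws inside (60 to 76 mm high). The pick stands with its needle in the hole, its handle on the body's top at 57 mm. Origin under its centre, on the axis, z up.
- chuck_seat (a point): Point on the stand's axis at the top of the square body (57 mm up), where the end of the pick's handle rests. Axes are those of the stand.
- sleeve (a joint): Sleeve and lever angle, rad. 0 (stop): jaws fully open (28 mm), lever along the stand's -y; grows clockwise from above to a stop at 1.6, lever near -x. The 3 sprung jaws close 6 mm each per rad, meet the pick's handle at about 1.0, then press harder on to the stop (8 N at the post); let go, it slips back a little and stays tight. Else stays put (0.3 Nm, 3.5 N at the post). Starts too far closed for the pick.
- lever_post (a point): Top centre of the upright black round grip post at the end of the sleeve's lever: 18 mm across, reaching from 62.5 to 108.5 mm above the table, 85 mm from the stand's axis; it travels in a level arc about that axis. The lever bar, 10 mm thick, meets it 67.5 mm up.
- frog: Bystander: green ceramic frog, loose, about 70 mm across and 65 mm high. Origin under its centre.
- cup: Bystander: small brown glazed cup, loose, 70 mm across and 55 mm high. Origin under its centre.
- tongs: Bystander: flat bamboo tea tongs, loose, lying on the top, 150 mm long and 7 mm high. Origin under the middle, x along their length.
- jaw0: Steel jaw of the chuck, 14 mm long, 9 mm wide and 16 mm high, at 60 degrees (from the stand's x axis, counterclockwise) about the axis; moved by the sleeve. Origin lies on the stand's axis when fully open, 68 mm up, x outward; its tip is at x = 14 mm.
- jaw1: Steel jaw of the chuck, 14 mm long, 9 mm wide and 16 mm high, at 180 degrees (from the stand's x axis, counterclockwise) about the axis; moved by the sleeve. Origin lies on the stand's axis when fully open, 68 mm up, x outward; its tip is at x = 14 mm.
- jaw2: Steel jaw of the chuck, 14 mm long, 9 mm wide and 16 mm high, at -60 degrees (from the stand's x axis, counterclockwise) about the axis; moved by the sleeve. Origin lies on the stand's axis when fully open, 68 mm up, x outward; its tip is at x = 14 mm.
- cell0 (a point): Centre of the inner floor of one cell of the crate (crate x -40 mm, y -80 mm, 6 mm above its underside).
- cell1 (a point): Centre of the inner floor of one cell of the crate (crate x -40 mm, y +0 mm, 6 mm above its underside).
- cell2 (a point): Centre of the inner floor of one cell of the crate (crate x -40 mm, y +80 mm, 6 mm above its underside).
- cell3 (a point): Centre of the inner floor of one cell of the crate (crate x +40 mm, y -80 mm, 6 mm above its underside).
- cell4 (a point): Centre of the inner floor of one cell of the crate (crate x +40 mm, y +0 mm, 6 mm above its underside).
- cell5 (a point): Centre of the inner floor of one cell of the crate (crate x +40 mm, y +80 mm, 6 mm above its underside).
Mind the look-alikes: they are no part of the job. Several things have the shape of the pick; the one meant has the colours described above.

How it is judged:
On the way, in this order (a step that is already met when the one before it is completed fails the run):
1. the chuck's jaws are opened (lever within 0.15 rad of fully open) (value of joint sleeve below 0.15 rad), for 0.2 s.
2. the pick stands down in the open chuck (horizontal distance between pick and chuck_seat below 0.01 m and z of pick in the frame of chuck below 0.024 m and angle between pick's own z axis and vertical below 0.25 rad and value of joint sleeve below 0.5 rad), for 0.2 s.
3. the lever is swung until the jaws grip the pick (horizontal distance between pick and chuck_seat below 0.006 m and z of pick in the frame of chuck below 0.024 m and angle between pick's own z axis and vertical below 0.15 rad and value of joint sleeve above 0.8 rad and (contact force between pick and jaw0 above 4 N or contact force between pick and jaw1 above 4 N) and (contact force between pick and jaw1 above 4 N or contact force between pick and jaw2 above 4 N) and (contact force between pick and jaw0 above 4 N or contact force between pick and jaw2 above 4 N)), for 0.2 s.
At the end, for the whole second after the job is handed in: Every tin and jar present rests upright (0.12 rad) on the floor of a cell (6 mm), within 24 mm of its centre, one per cell; the pick stands in the chuck within 6 mm of its axis, upright (0.15 rad), within 7 mm of its seat, sleeve beyond 0.8 rad, at least two jaws pressing it with over 4 N each (all of step 3 and (horizontal distance between tin_green and cell0 below 0.024 m or horizontal distance between tin_green and cell1 below 0.024 m or horizontal distance between tin_green and cell2 below 0.024 m or horizontal distance between tin_green and cell3 below 0.024 m or horizontal distance between tin_green and cell4 below 0.024 m or horizontal distance between tin_green and cell5 below 0.024 m) and z of each of tin_green, tin_red, tin_blue, jar_white, jar_amber in the frame of crate below 0.012 m and angle between each of tin_green, tin_red, tin_blue, jar_white, jar_amber's own z axis and vertical below 0.12 rad and linear speed of each of tin_green, tin_red, tin_blue, jar_white, jar_amber below 0.03 m/s and (horizontal distance between tin_red and cell0 below 0.024 m or horizontal distance between tin_red and cell1 below 0.024 m or horizontal distance between tin_red and cell2 below 0.024 m or horizontal distance between tin_red and cell3 below 0.024 m or horizontal distance between tin_red and cell4 below 0.024 m or horizontal distance between tin_red and cell5 below 0.024 m) and (horizontal distance between tin_blue and cell0 below 0.024 m or horizontal distance between tin_blue and cell1 below 0.024 m or horizontal distance between tin_blue and cell2 below 0.024 m or horizontal distance between tin_blue and cell3 below 0.024 m or horizontal distance between tin_blue and cell4 below 0.024 m or horizontal distance between tin_blue and cell5 below 0.024 m) and (horizontal distance between jar_white and cell0 below 0.024 m or horizontal distance between jar_white and cell1 below 0.024 m or horizontal distance between jar_white and cell2 below 0.024 m or horizontal distance between jar_white and cell3 below 0.024 m or horizontal distance between jar_white and cell4 below 0.024 m or horizontal distance between jar_white and cell5 below 0.024 m) and (horizontal distance between jar_amber and cell0 below 0.024 m or horizontal distance between jar_amber and cell1 below 0.024 m or horizontal distance between jar_amber and cell2 below 0.024 m or horizontal distance between jar_amber and cell3 below 0.024 m or horizontal distance between jar_amber and cell4 below 0.024 m or horizontal distance between jar_amber and cell5 below 0.024 m)); the robot touches nothing.
It fails at once if the frog is disturbed (moved over 20 mm) (distance of frog from where it was at the start of the episode above 0.02 m).
It fails at once if the cup is disturbed (moved over 20 mm) (distance of cup from where it was at the start of the episode above 0.02 m).
It fails at once if the tongs is disturbed (moved over 20 mm) (distance of tongs from where it was at the start of the episode above 0.02 m).
Of tin_green, tin_red, tin_blue, jar_white, jar_amber only 3 to 5 are there at a start; the rules pass over those that are not, and their reading is None.
At some moment in a run one of tin_green, tin_red, tin_blue, jar_white, jar_amber may be knocked a few centimetres aside while the robot is not near it.
It also fails if it takes over 210 s, if anything falls off the work surface, if the arm or the gripper's body presses on something with over 40 N, if the wrist force passes 120 N, or if a joint passes its speed limit or range.

### The arm

A 6-joint arm with a two-finger parallel gripper is mounted at the origin on the work surface. World frame = base frame: x ahead of the robot, y to its left, z up, the work surface at z = 0. Lengths are in m, angles in rad, forces in N, time in s.
With the tool pointing down it reaches from about 0.3 to 0.775 m from the base axis. Payload 14.6 kg.
Tool frame: the origin (TCP) lies at the very end of the fingers, on their centre line; the grasp point (between the pads) lies 19 mm behind it; z points along the fingers, y is the line along which they close (so a half turn about z gives the same grasp; the last joint's range is limited). The gripper opens to 94 mm and grips with 3 to 60 N. Pads are 16 mm wide; open, the fingers measure 119 mm over their backs; the gripper's body (75 mm by 177 mm) begins 78 mm behind the grasp point.
Start: joints at [-1.305, 0.3, 1.521, -0, 1.321, -0.067], TCP at [0.18, -0.52, 0.205] pointing down, gripper open.
Joint ranges: [-3.03, 3.03], [-0.79, 2.21], [0.23, 2.52], [-1.04, 4.18], [0, 3.07], [-2.55, 2.55]. Speed limits (rad/s): [2.22, 2.22, 2.57, 3.14, 3.14, 3.14].

### API

Orientations are given as a unit quaternion [w, x, y, z].
In Python, from station import get_state, camera, order gives the robot as it stands.
- The arm moves only by the tool step_arm, never from a script. Its argument "plan" is a list of rows, each a list of 3 entries, a list of its own where there are three numbers: the opening, from 0 (shut) to 1 (fully open), then the shift along the tool's x, y, z in m, then the turn about the tool's z in rad. In form: [[jaw, [tx, ty, tz], roll], ...]. A call has exactly 5 rows; each row is the pose to reach, as a shift and turn from the pose commanded when the call began, along the tool's axes at that moment; what a row does not reach only later rows make up. A row lasts 1/10 s, in which the tool goes at most 50 mm and 8.59 degrees, less where a joint would pass 70% of its speed; a pose out of reach is approached as far as the arm can. A call with a gripper value outside its range is refused whole. The fingers move at their own pace and stop on an object; "force" is the grip in N (left out, the last holds). Time passes only in rows, so rows that repeat a pose let the fingers close, or fill a call up. It gives the time, the measured TCP pose, the force, the opening and the grip force at its end, in the units of the state.
- get_state(): the state, without advancing time (a new reading comes with each control period).
- camera(name): name is "scene" or "top" or "wrist"; returns a dict with "pixels" (480x640x3 uint8, red, green, blue), "K" (3x3 intrinsics, pixels), "position" and "rotation" of the camera in the world; the wrist camera has in their place "T_tool_cam" (4x4, takes a point from camera to tool coordinates, whose origin is the TCP and whose axes are the flange's). Camera axes: x right, y down, z forward; pixel columns grow to the right and rows downward; lengths in m; the calibration is good to about 2 mm. A picture is of the moment at which its call begins: read the wrist's pose just before it. There is no depth.
- order.hand_in(): hands the job in; it is judged then, once.
The state is a dict: "time": time; "q": joint angles; "qvel": joint speeds; "joint_torque": joint torques, N m; "tool_pos": TCP position; "orientation": TCP orientation; "contact_force": force on the tool from outside, world axes, zero at the start; "torque": the same for the moment, N m; "finger_gap": finger opening in m; "gripper_force": force on a finger pad.
Only numpy, scipy, OpenCV 4.12 (cv2) and the standard library are available. Lean on these libraries where they do the work, as an engineer would, in place of code of your own. Each camera call takes 0.05 s, during which the arm holds its last target. There are 200 camera calls.

## Working session

There is one attempt and no reset: what is moved stays moved. The work goes in short steps, Python scripts to look and compute and a tool call to move; the robot and the scene stay as the last step left them, time stands still between calls to the robot, and variables do not carry over. Pictures are saved under pics/ and viewed, at most 17 in all, crops included, and the job is handed in when it is done.

Besides the shell and the picture viewer there is one more tool, called after "Emit:" as a command line: name --argument value ..., lists and objects as JSON in quotes. step_arm: Moves the arm, as the interface text tells. Its arguments: {"type":"object","properties":{"plan":{"type":"array","items":{"type":"array"}},"force":{"type":"number"}},"required":["plan"]}

```bash
mkdir -p pics; ls; cat > h.py <<'E'
import numpy as np, cv2
from station import get_state, camera, order
def save(n,f,crop=None,s=1):
    c=camera(n); p=c["pixels"][:,:,::-1]
    np.savez('pics/'+f+'.npz',**{k:np.array(v) for k,v in c.items() if k!='name'})
    if crop: p=p[crop[1]:crop[3],crop[0]:crop[2]]
    cv2.imwrite('pics/'+f+'.png',cv2.resize(p,None,fx=s,fy=s,interpolation=cv2.INTER_CUBIC)); return c
def R(q):
    from scipy.spatial.transform import Rotation as Ro
    return Ro.from_quat([q[1],q[2],q[3],q[0]]).as_matrix()
def pose(c,st=None):
    if 'position' in c: return np.array(c['position']),np.array(c['rotation'])
    T=np.array(c['T_tool_cam']); r=R(st['orientation'])
    return np.array(st['tool_pos'])+r@T[:3,3], r@T[:3,:3]
def ray(P,K,uv):
    d=P[1]@np.linalg.solve(np.array(K),[uv[0],uv[1],1.]); return P[0],d/np.linalg.norm(d)
def onz(P,K,uv,z):
    o,d=ray(P,K,uv); return o+d*(z-o[2])/d[2]
def proj(P,K,X):
    x=np.array(K)@(P[1].T@(np.array(X)-P[0])); return x[:2]/x[2]
def tri(rays):
    A=np.zeros((3,3));b=np.zeros(3)
    for o,d in rays:
        M=np.eye(3)-np.outer(d,d);A+=M;b+=M@o
    return np.linalg.solve(A,b)
E
python3 - <<'E'
from h import *
s=get_state(); print(s)
for n in("scene","top"):
    c=save(n,n+'0'); print(n,c['K'],c['position'],c['rotation'])
s=get_state();c=save('wrist','wrist0');print(c['T_tool_cam'],c['K'])
E
```

```text
pics
{'time': 0.0, 'q': array([-1.30461721e+00,  3.00501568e-01,  1.52157598e+00, -8.14064921e-06,
        1.32071201e+00, -6.66011605e-02]), 'qvel': array([-0.00047985,  0.00044479,  0.00014279,  0.00027675,  0.00178945,
       -0.00040508]), 'joint_torque': array([-2.93647263e-04, -5.31805909e+01, -3.52738488e+01,  7.08143204e-02,
        2.44514766e-02, -1.13361550e-04]), 'tool_pos': array([ 0.17959438, -0.51957148,  0.20487178]), 'orientation': array([-5.95084706e-04,  9.86188725e-01,  1.65624398e-01, -6.35436064e-05]), 'contact_force': array([-0.45086   ,  0.06824342,  1.22375405]), 'torque': array([-0.04106612, -0.01626443, -0.03302667]), 'gripper_force': 0.0, 'finger_gap': 0.09389858328414245}
scene [[515.68514917   0.         314.99758126]
 [  0.         515.68514917 233.03557251]
 [  0.           0.           1.        ]] [ 0.87720899 -0.59063427  0.86679322] [-0.3316957   0.90957837  0.23475075 -0.08681731]
top [[543.17214518   0.         319.44019591]
 [  0.         543.17214518 231.40529596]
 [  0.           0.           1.        ]] [ 0.37442185 -0.02748984  1.22685394] [-0.06210509  0.71143944 -0.69775665  0.05596911]
[[ 6.76836253e-04 -9.59596140e-01 -2.81380153e-01  8.28678812e-02]
 [ 9.99999763e-01  6.84535205e-04  7.09316274e-05 -9.85819782e-05]
 [ 1.24548905e-04 -2.81380135e-01  9.59596376e-01 -1.78361613e-01]
 [ 0.00000000e+00  0.00000000e+00  0.00000000e+00  1.00000000e+00]] [[386.25682891   0.         318.80527304]
 [  0.         386.25682891 240.59070589]
 [  0.           0.           1.        ]]
```

```bash
sed -i "s/np.array(c\['rotation'\])/R(np.array(c['rotation']))/" h.py
```

```text
(no output)
```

View pics/top0.png

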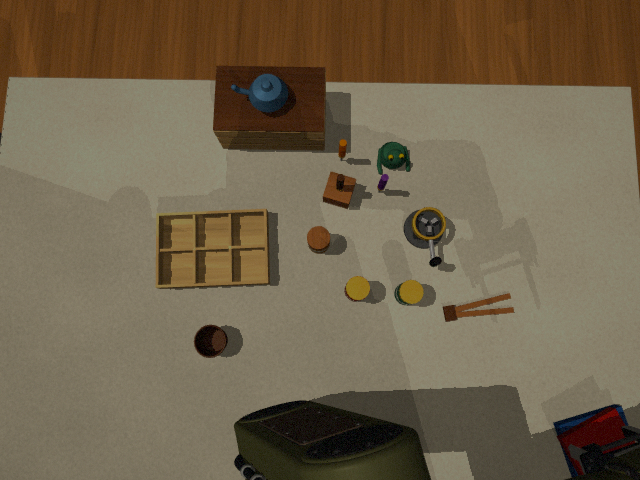

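View pics/scene0.png

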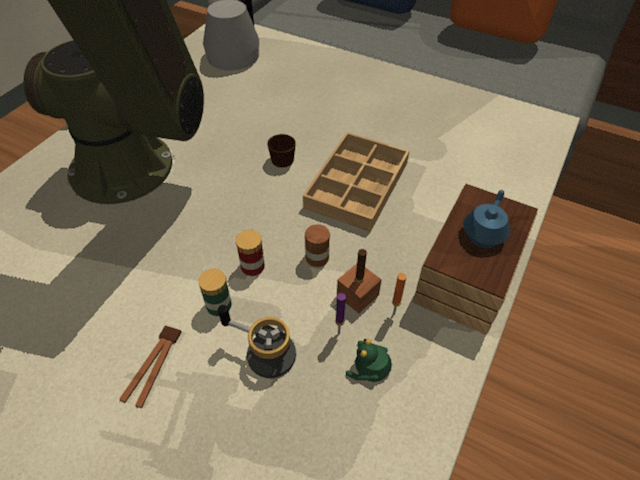

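The top view shows the crate at (212,248), the chuck at (429,225) with its lever post at (435,262), and the block at (340,190). It also shows the green tin (410,293), the red tin (358,289), the amber jar (318,239), the frog (394,157), the cup (211,341) and the tongs (480,308).

There are three pick-shaped things: orange (343,148), purple (383,183) and a dark brown one in the block (340,182). The dark-handled one in the wooden block fits the description. I'll confirm it with a crop.

```bash
cat > m.py <<'E'
from h import *
def blob(img,box,f):
    x0,y0,x1,y1=box; p=img[y0:y1,x0:x1]; h=cv2.cvtColor(p,cv2.COLOR_RGB2HSV)
    m=f(h[...,0].astype(int),h[...,1].astype(int),h[...,2].astype(int)).astype(np.uint8)
    n,l,s,c=cv2.connectedComponentsWithStats(m)
    i=1+np.argmax(s[1:,4]); return (c[i]+[x0,y0]), s[i,:5]+np.array([x0,y0,0,0,0])
E
python3 - <<'E'
from m import *
L={n:np.load(f'pics/{n}0.npz') for n in('top','scene')}
P={n:pose(L[n]) for n in L}
brass=lambda h,s,v:(h>17)&(h<32)&(s>150)&(v>110)
wood=lambda h,s,v:(h<14)&(s>100)&(v>70)
dark=lambda h,s,v:(v<55)
for nm,bt,bs,f in[('green',(390,275,430,310),(195,262,235,320),brass),('red',(338,270,378,305),(230,225,270,280),brass),('jar',(300,222,337,256),(300,220,335,240),wood)]:
    a,b=blob(L['top']['pixels'],bt,f),blob(L['scene']['pixels'],bs,f)
    ra=ray(P['top'],L['top']['K'],a[0]);rb=ray(P['scene'],L['scene']['K'],b[0])
    print(nm,a,b,tri([ra,rb]),onz(P['top'],L['top']['K'],a[0],.088 if nm!='jar' else .078))
for nm,u,w in[('pick top',(340,177),(361,252)),('post top',(435,263),(224,311)),('ringc',(429,223),(269,333)),('crate+y+x',(158,213),(349,136))]:
    print(nm,tri([ray(P['top'],L['top']['K'],u),ray(P['scene'],L['scene']['K'],w)]))
for u in[(158,212),(267,209),(269,284),(158,288)]: print('crate',onz(P['top'],L['top']['K'],u,.042))
a=L['top']['pixels'][130:280,310:460];b=L['scene']['pixels'][225:375,205:425]
cv2.imwrite('pics/c1.png',np.hstack([cv2.resize(a,(400,400),interpolation=2),cv2.resize(b[:, 0:150],(400,400),interpolation=2)])[:,:,::-1])
E
```

```text
green (array([411.16930023, 291.32957111]), array([400, 280,  24,  24, 443])) (array([212.9556962 , 276.29113924]), array([199, 269,  27,  19, 158])) [ 0.44531665 -0.20592701  0.09565746] [ 0.44341652 -0.20940267  0.088     ]
red (array([357.46952596, 287.60722348]), array([346, 276,  24,  24, 443])) (array([246.15441176, 239.15441176]), array([237, 231,  20,  18, 136])) [ 0.44868744 -0.09747435  0.08980552] [ 0.44896421 -0.09744483  0.088     ]
jar (array([317.96707819, 237.05349794]), array([307, 226,  23,  23, 243])) (array([316.82131661, 232.6645768 ]), array([305, 225,  25,  15, 319])) [ 0.55667306 -0.01163056  0.08157359] [ 0.55586872 -0.01262413  0.078     ]
pick top [ 0.67251821 -0.05603694  0.14088282]
post top [ 0.50543212 -0.25618526  0.09477769]
ringc [ 0.5924084  -0.24815002  0.08078579]
crate+y+x [0.54414873 0.27114473 0.14743425]
crate [0.61137315 0.34575253 0.042     ]
crate [0.62270916 0.10274505 0.042     ]
crate [0.45604019 0.09236576 0.042     ]
crate [0.44262824 0.3339972  0.042     ]
```

View pics/c1.png

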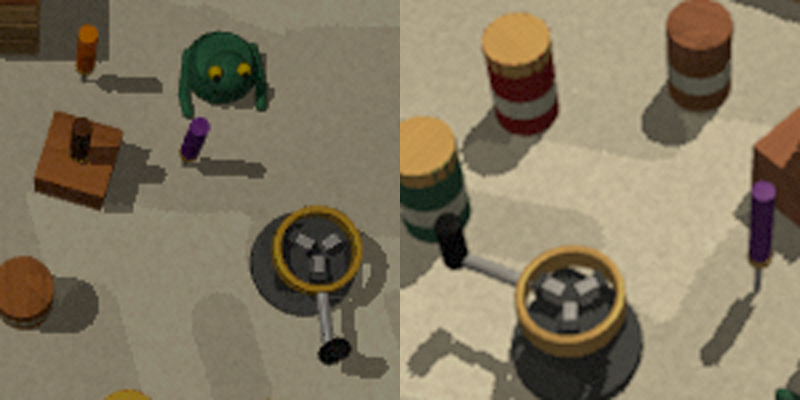

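View pics/wrist0.png

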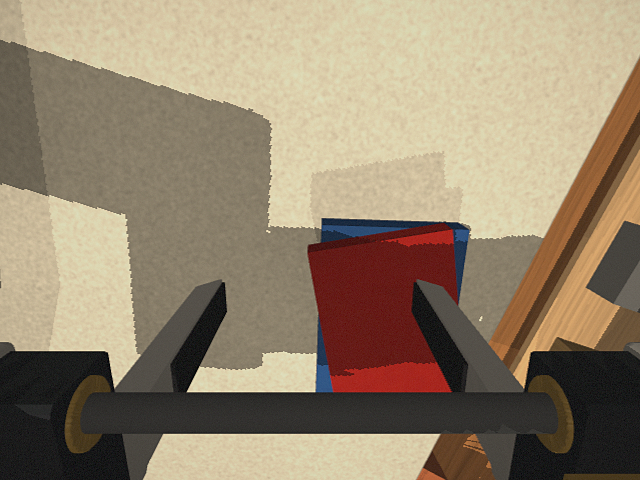

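The crop confirms it: the dark brown pick stands in the wooden block at top (340,182), while the purple and orange ones are look-alikes standing free. The wrist view shows only table and books. The jaws look nearly closed, with the lever along world -x (sleeve about 1.5). Heights check out: lids at 0.090–0.096 and 0.082, pick top 0.141, crate 243 x 167 mm.

Now I'll move over the green tin.

Emit:
step_arm --plan '[[1, [0.035, -0.021, 0], 0], [1, [0.07, -0.041, 0], 0], [1, [0.105, -0.062, 0], 0], [1, [0.141, -0.083, 0], 0], [1, [0.176, -0.104, 0], 0]]' --force 20

```text
time: 0.65
tool_pos: [0.3128, -0.3626, 0.2054]
orientation: [-0.0, 0.986, 0.166, -0.0]
contact_force: [0.6, -0.8, -0.7]
finger_gap: 0.0938
gripper_force: 0.0
```

Emit:
step_arm --plan '[[1, [0.035, -0.021, 0], 0], [1, [0.07, -0.041, 0], 0], [1, [0.105, -0.062, 0], 0], [1, [0.141, -0.083, 0], 0], [1, [0.141, -0.083, 0], 0]]'

```text
time: 1.15
tool_pos: [0.4202, -0.2365, 0.2053]
orientation: [-0.0, 0.986, 0.168, 0.0]
contact_force: [-0.5, -0.2, -0.4]
finger_gap: 0.0937
gripper_force: 0.0
```

```bash
cat >> h.py <<'E'
def goto(x,y,z,yaw=None):
    s=get_state();r=R(s['orientation']);p=np.array(s['tool_pos'])
    d=r.T@(np.array([x,y,z])-p); w=np.arctan2(r[1,0],r[0,0])
    roll=0 if yaw is None else (w-yaw+np.pi/2)%np.pi-np.pi/2
    print('t',round(float(s['time']),2),'tcp',p.round(4),'yaw',round(w,3),'q6',s['q'][5].round(2),'shift',d.round(4),'|d|',np.linalg.norm(d).round(3),'roll',round(roll,3))
E
python3 - <<'E'
from h import *
goto(.444,-.208,.046)
s=get_state();save('wrist','w1');np.save('pics/w1s.npy',s,allow_pickle=True)
save('top','t1')
a=cv2.imread('pics/w1.png');b=cv2.imread('pics/t1.png')
cv2.imwrite('pics/c2.png',cv2.resize(np.hstack([a,b]),(800,300),interpolation=cv2.INTER_AREA))
E
```

```text
t 1.15 tcp [ 0.4202 -0.2365  0.2053] yaw 0.337 q6 0.64 shift [ 0.0318 -0.0189  0.1593] |d| 0.164 roll 0
```

View pics/c2.png

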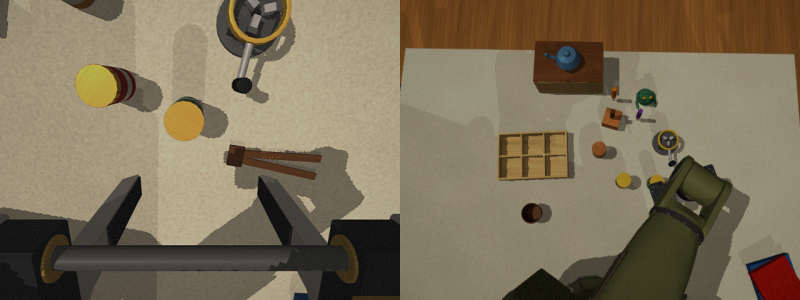

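The wrist view shows the red lid at about (155,138) px full size, the green lid at (294,192), the post top at (386,136) and the tongs. The top view shows no further tins, so there are three: green, red and amber.

```bash
python3 - <<'E'
from m import *
L=np.load('pics/w1.npz');s=np.load('pics/w1s.npy',allow_pickle=True).item();P=pose(L,s)
T=np.load('pics/top0.npz');PT=pose(T)
brass=lambda h,s,v:(h>17)&(h<32)&(s>130)&(v>110)
dark=lambda h,s,v:(v<40)
for n,b,f,bt,z in[('red',(110,90,200,180),brass,(338,270,378,305),.088),('green',(255,150,335,230),brass,(390,275,430,310),.088),('post',(365,115,410,155),dark,(425,252,447,272),.1085)]:
    a=blob(L['pixels'],b,f);t=blob(T['pixels'],bt,f)
    r1=ray(P,L['K'],a[0]);r2=ray(PT,T['K'],t[0])
    print(n,a,onz(P,L['K'],a[0],z),onz(PT,T['K'],t[0],z),tri([r1,r2]))
goto(.444,-.208,.046)
E
```

```text
red (array([153.21434529, 136.79816514]), array([ 120,  102,   68,   70, 3597])) [ 0.45145133 -0.09555546  0.088     ] [ 0.44911136 -0.09737146  0.088     ] [ 0.45033818 -0.0966532   0.08911385]
green (array([294.10058988, 193.41943496]), array([ 262,  162,   65,   64, 3221])) [ 0.44597355 -0.20712754  0.088     ] [ 0.44346959 -0.20942789  0.088     ] [ 0.44455625 -0.20845708  0.08548381]
post (array([387.23961661, 136.1341853 ]), array([372, 124,  31,  26, 626])) [ 0.508469   -0.25525596  0.1085    ] [ 0.50522886 -0.25624127  0.1085    ] [ 0.50908776 -0.26117961  0.07930213]
t 1.25 tcp [ 0.4183 -0.2391  0.2053] yaw 0.335 q6 0.64 shift [ 0.0345 -0.0209  0.1592] |d| 0.164 roll 0
```

Emit:
step_arm --plan '[[1, [0.035, -0.021, 0.03], 0], [1, [0.035, -0.021, 0.07], 0], [1, [0.035, -0.021, 0.11], 0], [1, [0.035, -0.021, 0.14], 0], [1, [0.035, -0.021, 0.158], 0]]'

```text
time: 1.75
tool_pos: [0.4427, -0.2089, 0.0451]
orientation: [-0.001, 0.986, 0.165, -0.001]
contact_force: [0.4, 0.5, -0.6]
finger_gap: 0.0938
gripper_force: 0.0
```

Emit:
step_arm --plan '[[1, [0, 0, 0], 0], [0.3, [0, 0, 0], 0], [0.3, [0, 0, 0], 0], [0.3, [0, 0, 0], 0], [0.3, [0, 0, 0], 0]]'

```text
time: 2.25
tool_pos: [0.4447, -0.2085, 0.0482]
orientation: [0.0, 0.986, 0.166, 0.0]
contact_force: [0.4, -0.1, -0.5]
finger_gap: 0.0653
gripper_force: 0.0
```

Emit:
step_arm --plan '[[0.3, [0, 0, 0], 0], [0.3, [0, 0, -0.03], 0], [0.3, [0, 0, -0.07], 0], [0.3, [0, 0, -0.11], 0], [0.3, [0, 0, -0.16], 0]]'

```text
time: 2.75
tool_pos: [0.4436, -0.2077, 0.2082]
orientation: [-0.001, 0.986, 0.166, -0.001]
contact_force: [0.4, -0.8, -2.0]
finger_gap: 0.0498
gripper_force: 20.0
```

```bash
python3 - <<'E'
from h import *
c=np.array([.533,.219]);a=.055;Rm=np.array([[np.cos(a),-np.sin(a)],[np.sin(a),np.cos(a)]])
for i,l in enumerate([(-.04,-.08),(-.04,0),(-.04,.08),(.04,-.08),(.04,0),(.04,.08)]): print(i,(c+Rm@l).round(4))
p=c+Rm@np.array([-.04,.08]); goto(*p,.06); print(get_state()['finger_gap'],get_state()['gripper_force'])
E
```

```text
0 [0.4975 0.1369]
1 [0.4931 0.2168]
2 [0.4887 0.2967]
3 [0.5773 0.1413]
4 [0.5729 0.2212]
5 [0.5685 0.3011]
t 2.75 tcp [ 0.4436 -0.2077  0.2082] yaw 0.333 q6 0.73 shift [ 0.2076 -0.4617  0.1487] |d| 0.528 roll 0
0.04976645243827057 19.99223828315735
```

Emit:
step_arm --plan '[[0.3, [0.014, -0.031, 0], 0], [0.3, [0.028, -0.062, 0], 0], [0.3, [0.042, -0.092, 0], 0], [0.3, [0.055, -0.123, 0], 0], [0.3, [0.069, -0.154, 0], 0]]'

```text
time: 3.25
tool_pos: [0.459, -0.0388, 0.2075]
orientation: [0.0, 0.986, 0.166, -0.0]
contact_force: [-0.4, -0.5, -1.3]
finger_gap: 0.0494
gripper_force: 20.0
```

Emit:
step_arm --plan '[[0.3, [0.014, -0.031, 0], 0], [0.3, [0.028, -0.062, 0], 0], [0.3, [0.042, -0.092, 0], 0], [0.3, [0.055, -0.123, 0], 0], [0.3, [0.069, -0.154, 0], 0]]'

```text
time: 3.75
tool_pos: [0.4739, 0.1294, 0.2075]
orientation: [0.0, 0.986, 0.166, -0.0]
contact_force: [1.0, -0.4, -0.6]
finger_gap: 0.0494
gripper_force: 20.0
```

Emit:
step_arm --plan '[[0.3, [0.014, -0.031, 0], 0], [0.3, [0.028, -0.062, 0], 0], [0.3, [0.042, -0.092, 0], 0], [0.3, [0.055, -0.123, 0], 0], [0.3, [0.069, -0.154, 0], 0]]'

```text
time: 4.25
tool_pos: [0.4889, 0.2975, 0.2074]
orientation: [0.0, 0.986, 0.166, -0.0]
contact_force: [0.3, -1.0, -1.9]
finger_gap: 0.0495
gripper_force: 20.0
```

```bash
python3 - <<'E'
from h import *
goto(.4887,.2967,.07)
s=get_state();c=save('wrist','w2');np.save('pics/w2s.npy',s,allow_pickle=True)
P=pose(c,s)
d=save('scene','s2')
a=cv2.imread('pics/w2.png')
for l in range(6):
    cc=np.array([.533,.219]);th=.055;Rm=np.array([[np.cos(th),-np.sin(th)],[np.sin(th),np.cos(th)]])
for x in(-.083,0,.083):
  for y in(-.123,-.04,.04,.123):
    X=np.r_[cc+Rm@[x,y],.042]; cv2.circle(a,tuple(int(v) for v in proj(P,c['K'],X)),2,(255,0,255),-1)
b=cv2.imread('pics/s2.png')
cv2.imwrite('pics/c3.png',cv2.resize(np.hstack([a,b]),(800,300),interpolation=cv2.INTER_AREA))
E
```

```text
t 4.25 tcp [0.4889 0.2975 0.2074] yaw 0.333 q6 1.72 shift [-0.0004  0.0007  0.1374] |d| 0.137 roll 0
```

View pics/c3.png

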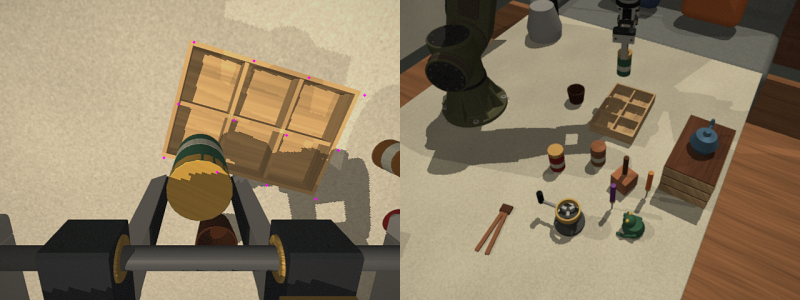

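The wrist view shows the green tin held and the crate beyond it; the projected crate corners fit within a few px, so I'll refit them. The scene view shows the tin hanging upright over the crate's cell 2.

```bash
python3 - <<'E'
from m import *
L=np.load('pics/w2.npz');s=np.load('pics/w2s.npy',allow_pickle=True).item();P=pose(L,s)
# refine corners via wood mask -> approx polygon
for nm,L_,P_,box in[('wrist',L,P,(230,40,600,330)),('top',np.load('pics/top0.npz'),pose(np.load('pics/top0.npz')),(140,195,285,305))]:
    x0,y0,x1,y1=box; p=L_['pixels'][y0:y1,x0:x1]; h=cv2.cvtColor(p,cv2.COLOR_RGB2HSV)
    m=((h[...,0]>10)&(h[...,0]<24)&(h[...,1]>95)).astype(np.uint8); m=cv2.morphologyEx(m,cv2.MORPH_CLOSE,np.ones((5,5)))
    m=cv2.morphologyEx(m,cv2.MORPH_OPEN,np.ones((3,3)))
    k=max(cv2.findContours(m,0,2)[0],key=cv2.contourArea); hull=cv2.convexHull(k)
    q=cv2.approxPolyDP(hull,(8 if nm=='wrist' else 5),True)[:,0]+[x0,y0]
    for u in q: print(nm,u,onz(P_,L_['K'],u,.042).round(4))
# tin bottom height from scene view
S=np.load('pics/s2.npz');PS=pose(S);print('tin axis bottom expected px if tip 48mm up', proj(PS,S['K'],[.4889,.2975,.1604]),proj(PS,S['K'],[.4889,.2975,.2484]))
p=S['pixels'][70:140,330:400]
h=cv2.cvtColor(p,cv2.COLOR_RGB2HSV);m=((h[...,0]>40)&(h[...,0]<95)&(h[...,1]>70));ys,xs=np.nonzero(m);print('green rows',ys.min()+70,ys.max()+70,xs.min()+330,xs.max()+330)
E
```

```text
wrist [303  64] [0.6098 0.3532 0.042 ]
wrist [576 146] [0.6253 0.1093 0.042 ]
wrist [502 312] [0.4617 0.098  0.042 ]
wrist [273 329] [0.3704 0.3047 0.042 ]
wrist [258 246] [0.4483 0.3434 0.042 ]
top [266 209] [0.6227 0.105  0.042 ]
top [269 284] [0.456  0.0924 0.042 ]
top [155 287] [0.4447 0.3407 0.042 ]
top [160 213] [0.6092 0.3411 0.042 ]
tin axis bottom expected px if tip 48mm up [355.9775579  107.31301792] [358.40641411  72.87283853]
green rows 92 121 348 369
```

Emit:
step_arm --plan '[[0.3, [0.002, -0.004, 0.02], 0], [0.3, [0.002, -0.004, 0.05], 0], [0.3, [0.002, -0.004, 0.08], 0], [0.3, [0.002, -0.004, 0.11], 0], [0.3, [0.002, -0.004, 0.125], 0]]'

```text
time: 4.85
tool_pos: [0.4887, 0.2995, 0.08]
orientation: [0.001, 0.986, 0.166, -0.002]
contact_force: [0.1, 0.1, 1.4]
finger_gap: 0.0495
gripper_force: 19.9
```

Emit:
step_arm --plan '[[0.3, [0, 0, 0.001], 0], [0.3, [0, 0, 0.002], 0], [0.3, [0, 0, 0.003], 0], [0.3, [0, 0, 0.004], 0], [0.3, [0, 0, 0.005], 0]]'

```text
time: 5.35
tool_pos: [0.4903, 0.3007, 0.0786]
orientation: [-0.0, 0.986, 0.166, 0.001]
contact_force: [0.3, -1.7, 9.8]
finger_gap: 0.0496
gripper_force: 20.0
```

Emit:
step_arm --plan '[[0.3, [0, 0, 0.001], 0], [0.3, [0, 0, 0.002], 0], [0.3, [0, 0, 0.003], 0], [0.3, [0, 0, 0.004], 0], [0.3, [0, 0, 0.005], 0]]'

```text
time: 5.85
tool_pos: [0.4921, 0.3009, 0.0768]
orientation: [-0.0, 0.986, 0.166, 0.004]
contact_force: [-1.8, -8.7, 32.5]
finger_gap: 0.0497
gripper_force: 20.0
```

```bash
python3 - <<'E'
from h import *
goto(.49,.302,.07)
save('scene','s3',(280,60,440,220),3)
s=get_state();save('wrist','w3')
a=cv2.imread('pics/s3.png');b=cv2.resize(cv2.imread('pics/w3.png'),(480,360))
cv2.imwrite('pics/c4.png',np.hstack([cv2.resize(a,(320,320)),cv2.resize(b,(427,320))]))
E
```

```text
t 5.85 tcp [0.4921 0.3009 0.0768] yaw 0.333 q6 1.72 shift [-0.0017 -0.0018  0.0068] |d| 0.007 roll 0
```

View pics/c4.png

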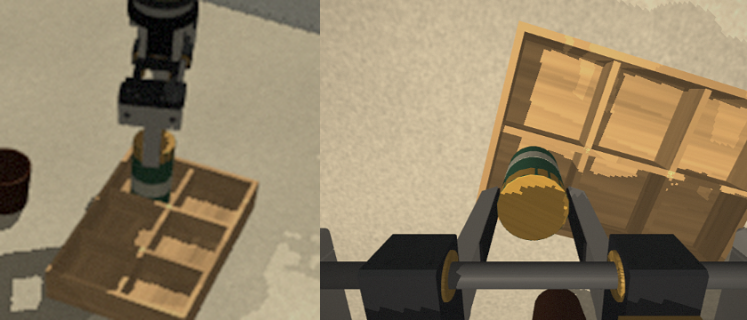

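The tin sits inside the corner cell, its lower part hidden by the crate wall; the contact height fits the floor. I'll release it and rise.

Emit:
step_arm --plan '[[0.3, [0, 0, -0.003], 0], [0.3, [0, 0, -0.005], 0], [0.75, [0, 0, -0.005], 0], [0.75, [0, 0, -0.005], 0], [0.75, [0, 0, -0.005], 0]]'

```text
time: 6.45
tool_pos: [0.4896, 0.3005, 0.0772]
orientation: [0.0, 0.986, 0.166, -0.0]
contact_force: [0.8, 0.2, 0.3]
finger_gap: 0.069
gripper_force: 0.0
```

Emit:
step_arm --plan '[[0.75, [0, 0, 0], 0], [0.75, [0, 0, -0.03], 0], [0.75, [0, 0, -0.06], 0], [0.75, [0, 0, -0.1], 0], [0.75, [0, 0, -0.13], 0]]'

```text
time: 6.95
tool_pos: [0.4898, 0.3006, 0.2097]
orientation: [-0.0, 0.986, 0.166, 0.001]
contact_force: [0.3, 0.3, -0.1]
finger_gap: 0.0706
gripper_force: 0.0
```

```bash
python3 - <<'E'
from m import *
brass=lambda h,s,v:(h>17)&(h<32)&(s>150)&(v>110)
wood=lambda h,s,v:(h<14)&(s>100)&(v>70)
T=camera('top');P=pose(T)
for n,b,f,z in[('red',(338,270,378,305),brass,.088),('jar',(300,222,337,256),wood,.078)]:
    t=blob(T['pixels'],b,f);print(n,t,onz(P,T['K'],t[0],z))
goto(.450,-.096,.046)
s=get_state();c=save('wrist','w4');P=pose(c,s)
p=c['pixels'];h=cv2.cvtColor(p,cv2.COLOR_RGB2HSV)
E
```

```text
red (array([357.40939597, 287.74720358]), array([346, 276,  24,  24, 447])) [ 0.44867031 -0.09732175  0.088     ]
jar (array([318.39444444, 238.96111111]), array([307, 227,  23,  22, 180])) [ 0.55175392 -0.01362316  0.078     ]
t 7.0 tcp [0.4911 0.3013 0.2145] yaw 0.333 q6 1.72 shift [-0.1699  0.3622  0.1668] |d| 0.433 roll 0
```

View pics/w4.png

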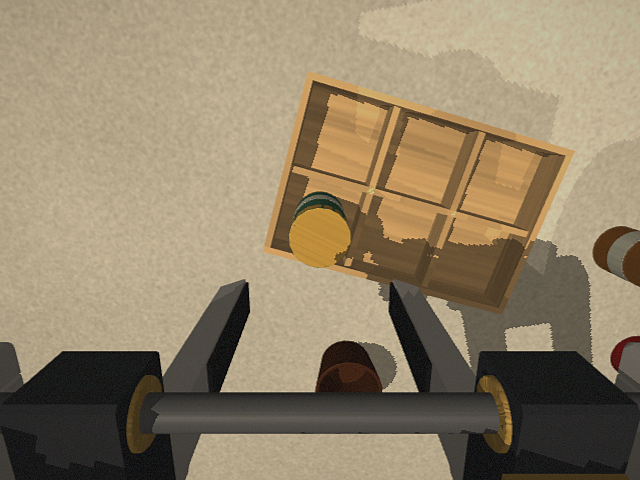

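The green tin stands in the corner cell, its lid at (320,237). Next is the red tin, which hasn't moved.

Emit:
step_arm --plan '[[0.9, [-0.017, 0.036, 0], 0], [0.9, [-0.034, 0.072, 0], 0], [0.9, [-0.051, 0.109, 0], 0], [0.9, [-0.068, 0.145, 0], 0], [0.9, [-0.085, 0.181, 0], 0]]'

```text
time: 7.55
tool_pos: [0.4678, 0.1002, 0.2066]
orientation: [-0.0, 0.986, 0.166, -0.001]
contact_force: [0.4, -0.1, 0.3]
finger_gap: 0.0846
gripper_force: 0.0
```

Emit:
step_arm --plan '[[0.9, [-0.017, 0.036, 0], 0], [0.9, [-0.034, 0.072, 0], 0], [0.9, [-0.051, 0.109, 0], 0], [0.9, [-0.068, 0.145, 0], 0], [0.9, [-0.085, 0.181, 0], 0]]'

```text
time: 8.05
tool_pos: [0.4466, -0.0987, 0.2067]
orientation: [-0.0, 0.986, 0.166, -0.0]
contact_force: [0.3, 0.3, -0.1]
finger_gap: 0.0844
gripper_force: 0.0
```

Emit:
step_arm --plan '[[0.9, [0, 0, 0.03], 0], [0.9, [0, 0, 0.07], 0], [0.9, [0, 0, 0.11], 0], [0.9, [0, 0, 0.145], 0], [0.9, [0, 0, 0.166], 0]]'

```text
time: 8.55
tool_pos: [0.4456, -0.0968, 0.0383]
orientation: [-0.001, 0.986, 0.166, -0.002]
contact_force: [-0.0, -0.8, -0.7]
finger_gap: 0.0845
gripper_force: 0.0
```

Emit:
step_arm --plan '[[0.9, [0, 0, 0], 0], [0.4, [0, 0, 0], 0], [0.4, [0, 0, 0], 0], [0.4, [0, 0, 0], 0], [0.4, [0, 0, 0], 0]]'

```text
time: 9.05
tool_pos: [0.4477, -0.0973, 0.0422]
orientation: [0.0, 0.986, 0.166, 0.001]
contact_force: [-0.2, -0.5, -0.6]
finger_gap: 0.056
gripper_force: 0.0
```

Emit:
step_arm --plan '[[0.4, [0, 0, 0], 0], [0.4, [0, 0, 0], 0], [0.4, [0, 0, 0], 0], [0.4, [0, 0, 0], 0], [0.4, [0, 0, 0], 0]]'

```text
time: 9.55
tool_pos: [0.4476, -0.0972, 0.0419]
orientation: [0.0, 0.986, 0.166, 0.0]
contact_force: [-1.0, 0.6, 7.0]
finger_gap: 0.0499
gripper_force: 20.0
```

Emit:
step_arm --plan '[[0.4, [0, 0, -0.03], 0], [0.4, [0, 0, -0.06], 0], [0.4, [0, 0, -0.1], 0], [0.4, [0, 0, -0.13], 0], [0.4, [0, 0, -0.16], 0]]'

```text
time: 10.05
tool_pos: [0.447, -0.0971, 0.2028]
orientation: [0.0, 0.986, 0.166, 0.0]
contact_force: [1.0, 0.3, -0.8]
finger_gap: 0.05
gripper_force: 20.0
```

```bash
python3 - <<'E'
from h import *
c=np.array([.535,.2245]);a=.063;Rm=np.array([[np.cos(a),-np.sin(a)],[np.sin(a),np.cos(a)]])
for i,l in enumerate([(-.04,-.08),(-.04,0),(-.04,.08),(.04,-.08),(.04,0),(.04,.08)]): print(i,(c+Rm@l).round(4))
p=c+Rm@np.array([.04,0]); goto(*p,.065)
P=np.load('pics/w4.npz')
E
```

```text
0 [0.5001 0.1421]
1 [0.4951 0.222 ]
2 [0.49   0.3018]
3 [0.58   0.1472]
4 [0.5749 0.227 ]
5 [0.5699 0.3069]
t 10.05 tcp [ 0.447  -0.0971  0.2028] yaw 0.333 q6 0.94 shift [ 0.2268 -0.2646  0.1378] |d| 0.375 roll 0
```

Emit:
step_arm --plan '[[0.4, [0.023, -0.026, 0], 0], [0.4, [0.045, -0.053, 0], 0], [0.4, [0.068, -0.079, 0], 0], [0.4, [0.091, -0.106, 0], 0], [0.4, [0.113, -0.132, 0], 0]]'

```text
time: 10.55
tool_pos: [0.5112, 0.0659, 0.2013]
orientation: [0.0, 0.986, 0.166, -0.0]
contact_force: [1.7, 0.2, -1.9]
finger_gap: 0.05
gripper_force: 20.0
```

Emit:
step_arm --plan '[[0.4, [0.023, -0.026, 0], 0], [0.4, [0.045, -0.053, 0], 0], [0.4, [0.068, -0.079, 0], 0], [0.4, [0.091, -0.106, 0], 0], [0.4, [0.114, -0.133, 0], 0]]'

```text
time: 11.05
tool_pos: [0.5754, 0.2288, 0.2011]
orientation: [0.0, 0.986, 0.166, -0.0]
contact_force: [0.1, -0.3, -0.4]
finger_gap: 0.0501
gripper_force: 20.0
```

Emit:
step_arm --plan '[[0.4, [0, 0, 0.03], 0], [0.4, [0, 0, 0.07], 0], [0.4, [0, 0, 0.11], 0], [0.4, [0, 0, 0.135], 0], [0.4, [0, 0, 0.142], 0]]'

```text
time: 11.55
tool_pos: [0.5737, 0.2269, 0.0561]
orientation: [0.0, 0.986, 0.166, -0.003]
contact_force: [-0.2, 0.7, -0.8]
finger_gap: 0.0499
gripper_force: 20.0
```

Emit:
step_arm --plan '[[0.4, [0, 0, 0.002], 0], [0.4, [0, 0, 0.004], 0], [0.4, [0, 0, 0.006], 0], [0.4, [0, 0, 0.008], 0], [0.4, [0, 0, 0.009], 0]]'

```text
time: 12.05
tool_pos: [0.5754, 0.2275, 0.0508]
orientation: [-0.0, 0.986, 0.166, 0.0]
contact_force: [-0.6, -0.1, -1.6]
finger_gap: 0.0496
gripper_force: 20.0
```

Emit:
step_arm --plan '[[0.4, [0, 0, 0.001], 0], [0.4, [0, 0, 0.002], 0], [0.4, [0, 0, 0.003], 0], [0.4, [0, 0, 0.003], 0], [0.4, [0, 0, 0.003], 0]]'

```text
time: 12.55
tool_pos: [0.5754, 0.2275, 0.048]
orientation: [-0.0, 0.986, 0.166, 0.0]
contact_force: [-3.0, -1.1, 5.6]
finger_gap: 0.0494
gripper_force: 20.0
```

Emit:
step_arm --plan '[[0.4, [0, 0, 0], 0], [0.75, [0, 0, 0], 0], [0.75, [0, 0, 0], 0], [0.75, [0, 0, 0], 0], [0.75, [0, 0, 0], 0]]'

```text
time: 13.05
tool_pos: [0.5753, 0.2274, 0.0473]
orientation: [0.0, 0.986, 0.166, -0.0]
contact_force: [-0.1, 0.1, 0.0]
finger_gap: 0.0701
gripper_force: 0.0
```

Emit:
step_arm --plan '[[0.75, [0, 0, 0], 0], [0.75, [0, 0, -0.03], 0], [0.75, [0, 0, -0.07], 0], [0.75, [0, 0, -0.11], 0], [0.75, [0, 0, -0.155], 0]]'

```text
time: 13.55
tool_pos: [0.5748, 0.2273, 0.2035]
orientation: [0.0, 0.986, 0.166, -0.001]
contact_force: [1.1, -0.2, -0.4]
finger_gap: 0.0706
gripper_force: 0.0
```

```bash
python3 - <<'E'
from m import *
wood=lambda h,s,v:(h<14)&(s>100)&(v>70)
T=camera('top');P=pose(T)
t=blob(T['pixels'],(300,222,337,256),wood);print(t,onz(P,T['K'],t[0],.078))
s=get_state();c=save('wrist','w5');np.save('pics/w5s.npy',s,allow_pickle=True)
goto(.555,-.012,.049)
P5=pose(c,s)
p=proj(P5,c['K'],[.555,-.012,.078]);print('expected jar px',p)
E
```

```text
(array([318.13170732, 235.76097561]), array([308, 226,  22,  23, 205])) [ 0.55867792 -0.01291941  0.078     ]
t 13.65 tcp [0.5772 0.2281 0.2092] yaw 0.333 q6 1.56 shift [-0.101   0.2196  0.1592] |d| 0.289 roll 0
expected jar px [560.69557273 338.04121086]
```

View pics/w5.png

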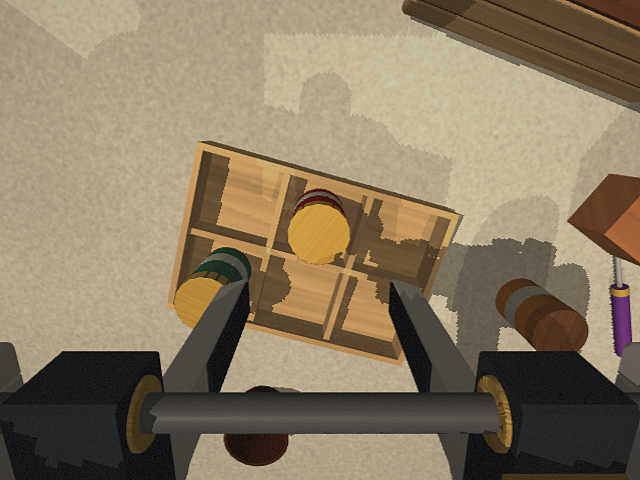

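Both tins stand in their cells: red lid at (320,233), green lid at (212,302). The jar lid is at (558,330). Next is the amber jar.

Emit:
step_arm --plan '[[0.9, [-0.019, 0.044, 0], 0], [0.9, [-0.038, 0.088, 0], 0], [0.9, [-0.057, 0.132, 0], 0], [0.9, [-0.076, 0.176, 0], 0], [0.9, [-0.095, 0.22, 0], 0]]'

```text
time: 14.15
tool_pos: [0.5567, -0.0133, 0.202]
orientation: [-0.0, 0.986, 0.166, -0.0]
contact_force: [1.0, -0.7, -0.3]
finger_gap: 0.0843
gripper_force: 0.0
```

Emit:
step_arm --plan '[[0.9, [0, 0, 0.02], 0], [0.9, [0, 0, 0.06], 0], [0.9, [0, 0, 0.1], 0], [0.9, [0, 0, 0.135], 0], [0.9, [0, 0, 0.156], 0]]'

```text
time: 14.65
tool_pos: [0.5558, -0.0115, 0.0432]
orientation: [-0.0, 0.986, 0.166, -0.002]
contact_force: [0.2, -0.1, 0.0]
finger_gap: 0.0849
gripper_force: 0.0
```

Emit:
step_arm --plan '[[0.9, [0, 0, 0], 0], [0.4, [0, 0, 0], 0], [0.4, [0, 0, 0], 0], [0.4, [0, 0, 0], 0], [0.4, [0, 0, 0], 0]]'

```text
time: 15.15
tool_pos: [0.5577, -0.0116, 0.0473]
orientation: [0.0, 0.986, 0.166, 0.001]
contact_force: [0.4, -0.3, -1.8]
finger_gap: 0.0562
gripper_force: 0.0
```

Emit:
step_arm --plan '[[0.4, [0, 0, 0], 0], [0.4, [0, 0, 0], 0], [0.4, [0, 0, 0], 0], [0.4, [0, 0, 0], 0], [0.4, [0, 0, 0], 0]]'

```text
time: 15.65
tool_pos: [0.5577, -0.0115, 0.047]
orientation: [0.0, 0.986, 0.166, 0.0]
contact_force: [0.2, 1.6, 5.9]
finger_gap: 0.0499
gripper_force: 20.0
```

Emit:
step_arm --plan '[[0.4, [0, 0, -0.03], 0], [0.4, [0, 0, -0.06], 0], [0.4, [0, 0, -0.1], 0], [0.4, [0, 0, -0.13], 0], [0.4, [0, 0, -0.16], 0]]'

```text
time: 16.15
tool_pos: [0.5571, -0.0116, 0.2077]
orientation: [0.0, 0.986, 0.166, -0.0]
contact_force: [-0.0, -0.3, -1.2]
finger_gap: 0.0498
gripper_force: 20.0
```

```bash
python3 -c "
from h import *
goto(.500,.142,.055)"
```

```text
t 16.15 tcp [ 0.5571 -0.0116  0.2077] yaw 0.333 q6 1.15 shift [-0.0038 -0.1638  0.1527] |d| 0.224 roll 0
```

Emit:
step_arm --plan '[[0.4, [-0.001, -0.035, 0], 0], [0.4, [-0.002, -0.075, 0], 0], [0.4, [-0.003, -0.115, 0], 0], [0.4, [-0.004, -0.15, 0], 0], [0.4, [-0.004, -0.164, 0], 0]]'

```text
time: 16.65
tool_pos: [0.4989, 0.1443, 0.2064]
orientation: [-0.0, 0.986, 0.167, -0.0]
contact_force: [0.5, -0.4, -0.9]
finger_gap: 0.0498
gripper_force: 20.0
```

Emit:
step_arm --plan '[[0.4, [0, 0, 0.03], 0], [0.4, [0, 0, 0.07], 0], [0.4, [0, 0, 0.11], 0], [0.4, [0, 0, 0.135], 0], [0.4, [0, 0, 0.146], 0]]'

```text
time: 17.15
tool_pos: [0.499, 0.1414, 0.058]
orientation: [0.0, 0.986, 0.165, -0.002]
contact_force: [-0.0, -0.5, -1.3]
finger_gap: 0.0495
gripper_force: 20.0
```

Emit:
step_arm --plan '[[0.4, [0, 0, 0.003], 0], [0.4, [0, 0, 0.005], 0], [0.4, [0, 0, 0.007], 0], [0.4, [0, 0, 0.008], 0], [0.4, [0, 0, 0.009], 0]]'

```text
time: 17.65
tool_pos: [0.5008, 0.1425, 0.0529]
orientation: [-0.0, 0.986, 0.166, 0.001]
contact_force: [-4.9, 2.1, 17.8]
finger_gap: 0.0498
gripper_force: 20.0
```

Emit:
step_arm --plan '[[0.4, [0, 0, -0.001], 0], [0.75, [0, 0, -0.001], 0], [0.75, [0, 0, -0.001], 0], [0.75, [0, 0, -0.001], 0], [0.75, [0, 0, -0.001], 0]]'

```text
time: 18.15
tool_pos: [0.5, 0.1421, 0.0524]
orientation: [-0.0, 0.986, 0.166, -0.0]
contact_force: [0.1, -0.2, 0.8]
finger_gap: 0.0706
gripper_force: 0.0
```

Emit:
step_arm --plan '[[0.75, [0, 0, 0], 0], [0.75, [0, 0, -0.03], 0], [0.75, [0, 0, -0.07], 0], [0.75, [0, 0, -0.11], 0], [0.75, [0, 0, -0.155], 0]]'

```text
time: 18.65
tool_pos: [0.4995, 0.142, 0.2086]
orientation: [0.0, 0.986, 0.166, -0.001]
contact_force: [-0.5, 0.1, 0.5]
finger_gap: 0.0705
gripper_force: 0.0
```

Emit:
step_arm --plan '[[0.6, [0.001, 0.032, -0.004], 0], [0.6, [0.003, 0.065, -0.009], 0], [0.6, [0.004, 0.097, -0.013], 0], [0.6, [0.006, 0.13, -0.018], 0], [0.6, [0.007, 0.162, -0.022], 0]]'

```text
time: 19.15
tool_pos: [0.5599, -0.01, 0.2297]
orientation: [0.0, 0.986, 0.166, 0.0]
contact_force: [0.0, -0.3, 0.5]
finger_gap: 0.0567
gripper_force: 0.0
```

Emit:
step_arm --plan '[[0.6, [0.001, 0.032, -0.004], 0.067], [0.6, [0.003, 0.065, -0.009], 0.133], [0.6, [0.004, 0.097, -0.013], 0.2], [0.6, [0.006, 0.13, -0.018], 0.267], [0.6, [0.007, 0.162, -0.022], 0.333]]'

```text
time: 19.65
tool_pos: [0.6194, -0.1609, 0.2516]
orientation: [-0.0, 1.0, -0.002, -0.0]
contact_force: [0.6, -0.5, -0.6]
finger_gap: 0.0566
gripper_force: 0.0
```

Emit:
step_arm --plan '[[0.4, [0, 0, 0], 0], [0.4, [0, 0, 0], 0], [0.4, [0, 0, 0], 0], [0.4, [0, 0, 0], 0], [0.4, [0, 0, 0], 0]]'

```text
time: 20.15
tool_pos: [0.619, -0.1587, 0.2517]
orientation: [0.0, 1.0, 0.001, 0.0]
contact_force: [-0.2, -0.6, 0.4]
finger_gap: 0.0374
gripper_force: 0.0
```

```bash
python3 - <<'E'
from h import *
s=get_state();c=save('wrist','w6');np.save('pics/w6s.npy',s,allow_pickle=True);goto(.55,-.20,.25,0)
P=pose(c,s);print([proj(P,c['K'],X) for X in([.592,-.248,.0775],[.507,-.256,.1085],[.672,-.056,.140])])
E
```

```text
t 20.2 tcp [ 0.619  -0.1589  0.2516] yaw 0.001 q6 1.26 shift [-0.0691  0.0411  0.0016] |d| 0.08 roll 0.001
[array([412.38811809, 247.24570606]), array([422.26011329, 343.31847037]), array([180.87831474, 168.9964422 ])]
```

View pics/w6.png

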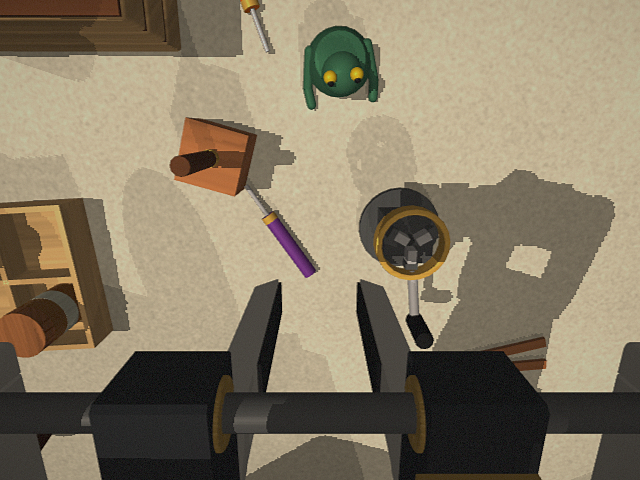

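The wrist view shows the chuck ring at (412,243), the post top at (423,340), the dark pick's top at (181,167) in the block and the purple look-alike at (290,245). The jar is in its cell at lower left. I'll take a second view nearer the lever.

Emit:
step_arm --plan '[[0.4, [-0.03, 0.04, 0], 0], [0.4, [-0.06, 0.07, 0], 0], [0.4, [-0.08, 0.09, 0], 0], [0.4, [-0.08, 0.09, 0], 0], [0.4, [-0.08, 0.09, 0], 0]]'

```text
time: 20.7
tool_pos: [0.5391, -0.2494, 0.2518]
orientation: [0.0, 1.0, -0.0, 0.0]
contact_force: [-0.5, -0.7, 0.3]
finger_gap: 0.0375
gripper_force: 0.0
```

```bash
python3 - <<'E'
from m import *
s=get_state();c=save('wrist','w7');np.save('pics/w7s.npy',s,allow_pickle=True)
P7=pose(c,s);L=np.load('pics/w6.npz');P6=pose(L,np.load('pics/w6s.npy',allow_pickle=True).item())
brass=lambda h,s,v:(h>15)&(h<34)&(s>130)&(v>70)
dark=lambda h,s,v:(v<38)
def el(img,box):
    x0,y0,x1,y1=box;h=cv2.cvtColor(img[y0:y1,x0:x1],cv2.COLOR_RGB2HSV).astype(int)
    m=brass(h[...,0],h[...,1],h[...,2]).astype(np.uint8)
    cs,hi=cv2.findContours(m,cv2.RETR_CCOMP,cv2.CHAIN_APPROX_NONE)
    out=[]
    for i,k in enumerate(cs):
        if len(k)>60: e=cv2.fitEllipse(k);out.append((np.array(e[0])+[x0,y0],e[1],'in' if hi[0][i][3]>=0 else 'out'))
    return out
def box(P,K,X,r): u=proj(P,K,X).astype(int);return(max(0,u[0]-r),max(0,u[1]-r),u[0]+r,u[1]+r)
E={}
for n,P,LL in(('6',P6,L),('7',P7,c)):
    b=box(P,LL['K'],[.592,-.248,.0775],60); E[n]=el(LL['pixels'],b);print(n,b,E[n])
    for e in E[n]: print('  ring',e[2],onz(P,LL['K'],e[0],.0775))
    b=box(P,LL['K'],[.507,-.256,.1085],20);print('postbox',b)
    t=blob(LL['pixels'],b,dark);print('  post',t,onz(P,LL['K'],t[0],.1085))
goto(.507,-.256,.25,0)
E
```

```text
6 (np.int64(352), np.int64(187), np.int64(472), np.int64(307)) [(array([411.17695236, 242.36086273]), (73.33485412597656, 75.27964782714844), 'out'), (array([410.52202988, 242.07658005]), (53.079925537109375, 61.66621398925781), 'in')]
  ring out [ 0.59687079 -0.24650599  0.0775    ]
  ring in [ 0.59715228 -0.24586273  0.0775    ]
postbox (np.int64(402), np.int64(323), np.int64(442), np.int64(363))
  post (array([421.00936768, 334.29976581]), array([408, 323,  25,  26, 427])) [ 0.51651626 -0.25409872  0.1085    ]
7 (np.int64(257), np.int64(102), np.int64(377), np.int64(222)) [(array([318.12679291, 159.07877731]), (78.35368347167969, 79.373291015625), 'out'), (array([317.7428627 , 158.51646042]), (64.58098602294922, 66.3192367553711), 'in')]
  ring out [ 0.59470215 -0.24856396  0.0775    ]
  ring in [ 0.5951965  -0.24822031  0.0775    ]
postbox (np.int64(306), np.int64(243), np.int64(346), np.int64(283))
  post (array([328.66911765, 254.97303922]), array([320, 243,  19,  26, 408])) [ 0.51451259 -0.25780376  0.1085    ]
t 20.75 tcp [ 0.5395 -0.2489  0.2516] yaw 0.0 q6 1.08 shift [-0.0325  0.0071  0.0016] |d| 0.033 roll 0.0
```

View pics/w7.png

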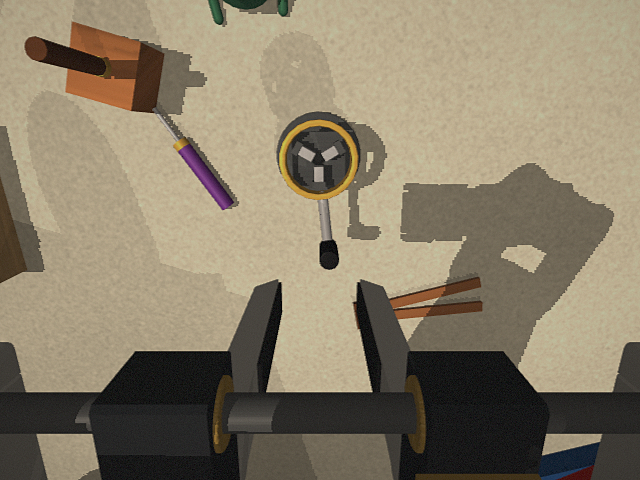

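The wrist view shows the post top at about (329,259) and the ring centre at (318,158). That puts the post at (0.511,-0.258) and the chuck axis at (0.595,-0.248), 85 mm apart as specified. I'll grip the post.

Emit:
step_arm --plan '[[0.4, [-0.02, 0.006, 0], 0], [0.4, [-0.028, 0.009, 0.03], 0], [0.4, [-0.028, 0.009, 0.07], 0], [0.4, [-0.028, 0.009, 0.11], 0], [0.4, [-0.028, 0.009, 0.13], 0]]' --force 10

```text
time: 21.25
tool_pos: [0.5107, -0.2567, 0.118]
orientation: [-0.001, 1.0, 0.001, -0.002]
contact_force: [-0.3, 0.1, -0.2]
finger_gap: 0.0374
gripper_force: 0.0
```

Emit:
step_arm --plan '[[0.4, [0, 0, 0.015], 0], [0.4, [0, 0, 0.03], 0], [0.4, [0, 0, 0.038], 0], [0.4, [0, 0, 0.04], 0], [0.4, [0, 0, 0.04], 0]]'

```text
time: 21.75
tool_pos: [0.5115, -0.2582, 0.0816]
orientation: [0.0, 1.0, 0.0, 0.0]
contact_force: [0.1, -0.0, 1.0]
finger_gap: 0.0376
gripper_force: 0.0
```

Emit:
step_arm --plan '[[0.1, [0, 0, 0], 0], [0.1, [0, 0, 0], 0], [0.1, [0, 0, 0], 0], [0.1, [0, 0, 0], 0], [0.1, [0, 0, 0], 0]]'

```text
time: 22.25
tool_pos: [0.5112, -0.2586, 0.0819]
orientation: [0.0, 1.0, -0.0, 0.0]
contact_force: [-0.6, 1.7, 4.4]
finger_gap: 0.0181
gripper_force: 10.0
```

```bash
cat > arc.py <<'E'
from h import *
# rows along arc about chuck: from current angle by steps; tool yaw follows
import sys
C=np.array([.595,-.2483]);tot=float(sys.argv[1]);n=int(sys.argv[2])
s=get_state();r=R(s['orientation']);p=np.array(s['tool_pos']);v=p[:2]-C
print('angle',np.degrees(np.arctan2(v[1],v[0])),'rad',np.linalg.norm(v),'yaw',np.arctan2(r[1,0],r[0,0]),s['finger_gap'],s['gripper_force'],s['contact_force'].round(1),s['torque'].round(2))
rad=np.linalg.norm(v);a=np.arctan2(v[1],v[0]);prev=None
for k in range(0,n,5):
    p0=C+rad*np.array([np.cos(a+tot*k/n),np.sin(a+tot*k/n)]); th=tot*k/n
    Rz=np.array([[np.cos(th),-np.sin(th),0],[np.sin(th),np.cos(th),0],[0,0,1]])@r
    print([[0.1,(Rz.T@np.r_[C+rad*np.array([np.cos(a+tot*j/n),np.sin(a+tot*j/n)])-p0,0]).round(4)[:2].tolist()+[0],round(-tot*(j-k)/n,3)] for j in range(k+1,k+6)])
E
python3 arc.py 1.5 15
```

```text
angle -173.01882973954088 rad 0.08439528172390831 yaw -0.00024138200328642826 0.018120408751203642 10.00043660402298 [-0.6  1.7  4.4] [ 0.26  0.07 -0.04]
[[0.1, [0.0014, 0.0083, 0], -0.1], [0.1, [0.0037, 0.0164, 0], -0.2], [0.1, [0.0068, 0.0243, 0], -0.3], [0.1, [0.0106, 0.0318, 0], -0.4], [0.1, [0.0152, 0.0389, 0], -0.5]]
[[0.1, [0.0014, 0.0083, 0], -0.1], [0.1, [0.0037, 0.0164, 0], -0.2], [0.1, [0.0068, 0.0243, 0], -0.3], [0.1, [0.0106, 0.0318, 0], -0.4], [0.1, [0.0152, 0.0389, 0], -0.5]]
[[0.1, [0.0014, 0.0083, 0], -0.1], [0.1, [0.0037, 0.0164, 0], -0.2], [0.1, [0.0068, 0.0243, 0], -0.3], [0.1, [0.0106, 0.0318, 0], -0.4], [0.1, [0.0152, 0.0389, 0], -0.5]]
```

Gripped (gap 18 mm). Now I'll swing the lever counterclockwise.

Emit:
step_arm --plan '[[0.1, [0.0014, 0.0083, 0], -0.1], [0.1, [0.0037, 0.0164, 0], -0.2], [0.1, [0.0068, 0.0243, 0], -0.3], [0.1, [0.0106, 0.0318, 0], -0.4], [0.1, [0.0152, 0.0389, 0], -0.5]]'

```text
time: 22.75
tool_pos: [0.5264, -0.2974, 0.0819]
orientation: [-0.0, 0.968, 0.249, 0.0]
contact_force: [-0.6, 5.6, 5.2]
finger_gap: 0.0178
gripper_force: 10.0
```

Emit:
step_arm --plan '[[0.1, [0.0014, 0.0083, 0], -0.1], [0.1, [0.0037, 0.0164, 0], -0.2], [0.1, [0.0068, 0.0243, 0], -0.3], [0.1, [0.0106, 0.0318, 0], -0.4], [0.1, [0.0152, 0.0389, 0], -0.5]]'

```text
time: 23.25
tool_pos: [0.5585, -0.3238, 0.0818]
orientation: [-0.001, 0.877, 0.481, 0.0]
contact_force: [-1.6, 7.1, 6.1]
finger_gap: 0.0177
gripper_force: 10.0
```

```bash
python3 arc.py 0.5 10
```

```text
angle -115.80222565185137 rad 0.08387151227669724 yaw 1.004061890260571 0.01770954970277152 10.00102423131466 [-1.6  7.1  6.1] [1.37 0.33 0.02]
[[0.1, [0.0006, 0.0042, 0], -0.05], [0.1, [0.0014, 0.0083, 0], -0.1], [0.1, [0.0024, 0.0123, 0], -0.15], [0.1, [0.0036, 0.0164, 0], -0.2], [0.1, [0.005, 0.0203, 0], -0.25]]
[[0.1, [0.0006, 0.0042, 0], -0.05], [0.1, [0.0014, 0.0083, 0], -0.1], [0.1, [0.0024, 0.0123, 0], -0.15], [0.1, [0.0036, 0.0164, 0], -0.2], [0.1, [0.005, 0.0203, 0], -0.25]]
```

Emit:
step_arm --plan '[[0.1, [0.0006, 0.0042, 0], -0.05], [0.1, [0.0014, 0.0083, 0], -0.1], [0.1, [0.0024, 0.0123, 0], -0.15], [0.1, [0.0036, 0.0164, 0], -0.2], [0.1, [0.005, 0.0203, 0], -0.25]]'

```text
time: 23.75
tool_pos: [0.5782, -0.3301, 0.0818]
orientation: [-0.001, 0.81, 0.586, 0.0]
contact_force: [-3.0, 7.8, 7.4]
finger_gap: 0.0178
gripper_force: 10.0
```

Emit:
step_arm --plan '[[0.1, [0.0003, 0.0025, 0], -0.03], [0.1, [0.0008, 0.005, 0], -0.06], [0.1, [0.0012, 0.0075, 0], -0.09], [0.1, [0.0018, 0.01, 0], -0.12], [0.1, [0.0024, 0.0123, 0], -0.15]]'

```text
time: 24.25
tool_pos: [0.5905, -0.3314, 0.0818]
orientation: [-0.001, 0.764, 0.645, 0.0]
contact_force: [-4.3, 10.3, 8.1]
finger_gap: 0.0176
gripper_force: 10.0
```

```bash
python3 arc.py 0.1 5
```

```text
angle -93.07781277611407 rad 0.08321816899846737 yaw 1.40160896414666 0.017620476038459173 10.001722052693367 [-4.3 10.3  8.1] [ 1.67  0.61 -0.  ]
[[0.1, [0.0002, 0.0017, 0], -0.02], [0.1, [0.0004, 0.0033, 0], -0.04], [0.1, [0.0007, 0.0049, 0], -0.06], [0.1, [0.001, 0.0066, 0], -0.08], [0.1, [0.0014, 0.0082, 0], -0.1]]
```

Emit:
step_arm --plan '[[0.1, [0.001, 0.0017, 0], -0.02], [0.1, [0.0014, 0.0033, 0], -0.04], [0.1, [0.0017, 0.0049, 0], -0.06], [0.1, [0.002, 0.0066, 0], -0.08], [0.1, [0.0024, 0.0082, 0], -0.1]]'

```text
time: 24.75
tool_pos: [0.5969, -0.3312, 0.0816]
orientation: [-0.003, 0.732, 0.682, -0.001]
contact_force: [-20.0, 7.6, 12.0]
finger_gap: 0.0214
gripper_force: 10.0
```

Emit:
step_arm --plan '[[0.1, [0.0002, 0.0012, 0], -0.01], [0.1, [0.0002, 0.0024, 0], -0.02], [0.1, [0.0004, 0.0036, 0], -0.03], [0.1, [0.0004, 0.0048, 0], -0.04], [0.1, [0.0006, 0.006, 0], -0.06]]'

```text
time: 25.25
tool_pos: [0.6028, -0.3307, 0.0816]
orientation: [-0.003, 0.711, 0.703, -0.001]
contact_force: [-20.2, 10.4, 13.6]
finger_gap: 0.0335
gripper_force: 10.0
```

```bash
python3 arc.py 0.1 5|head -1
```

```text
angle -84.58597407357554 rad 0.08272981245010674 yaw 1.5598455910616251 0.033455757653457215 10.001822412014008 [-20.2  10.4  13.6] [ 1.76  3.79 -0.21]
```

The stop has been reached: the force jumped to 20 N and the post pushes the finger back. I'll release and rise, then look over the block and chuck.

Emit:
step_arm --plan '[[0.4, [0, -0.005, 0], 0], [0.45, [0, -0.01, 0], 0], [0.45, [0, -0.01, 0], 0], [0.45, [0, -0.01, 0], 0], [0.45, [0, -0.01, 0], 0]]'

```text
time: 25.75
tool_pos: [0.5951, -0.3314, 0.0814]
orientation: [0.0, 0.711, 0.703, 0.0]
contact_force: [0.3, -0.3, -0.2]
finger_gap: 0.0422
gripper_force: 0.0
```

Emit:
step_arm --plan '[[0.45, [0, 0, -0.02], 0], [0.45, [0, 0, -0.06], 0], [0.45, [0, 0, -0.1], 0], [0.45, [0, 0, -0.14], 0], [0.45, [0, 0, -0.17], 0]]'

```text
time: 26.25
tool_pos: [0.5952, -0.3314, 0.2545]
orientation: [0.001, 0.711, 0.703, 0.0]
contact_force: [-0.6, -0.5, 0.4]
finger_gap: 0.0421
gripper_force: 0.0
```

```bash
python3 -c "
from h import *
goto(.60,-.15,.25,0)"
```

```text
t 26.25 tcp [ 0.5952 -0.3314  0.2545] yaw 1.56 q6 -0.55 shift [0.1815 0.0028 0.0042] |d| 0.182 roll 1.56
```

```bash
python3 - <<'E'
from h import *
s=get_state();c=save('wrist','w8');np.save('pics/w8s.npy',s,allow_pickle=True)
print(proj(pose(c,s),c['K'],[.596,-.2475,.0775]),s['tool_pos'],s['qvel'].round(3))
E
```

```text
[317.67680802 125.55309057] [ 0.59522682 -0.33140956  0.25446285] [-0.001 -0.099 -0.481 -0.002  0.593  0.   ]
```

Emit:
step_arm --plan '[[0.45, [0.04, -0.015, 0], 0], [0.45, [0.08, -0.03, 0], 0], [0.45, [0.12, -0.045, 0], 0], [0.45, [0.16, -0.055, 0], 0], [0.45, [0.16, -0.055, 0], 0]]'

```text
time: 26.8
tool_pos: [0.5413, -0.1671, 0.2522]
orientation: [0.0, 0.71, 0.704, 0.0]
contact_force: [1.5, -0.5, 1.5]
finger_gap: 0.0424
gripper_force: 0.0
```

```bash
python3 - <<'E'
from h import *
goto(.672,-.056,.25)
s=get_state();c=save('wrist','w9');np.save('pics/w9s.npy',s,allow_pickle=True)
print(proj(pose(c,s),c['K'],[.672,-.056,.140]),s['tool_pos'],s['qvel'].round(3))
a=cv2.imread('pics/w8.png');b=cv2.imread('pics/w9.png')
cv2.imwrite('pics/c5.png',np.hstack([a[0:300,170:470],b[0:300,150:650]]))
E
```

```text
t 26.8 tcp [ 0.5413 -0.1671  0.2522] yaw 1.563 q6 -0.36 shift [0.1121 0.1299 0.0023] |d| 0.172 roll 0
[503.3109305   83.48285714] [ 0.54126596 -0.16713296  0.25217407] [-0.062  0.055 -0.073 -0.016  0.009 -0.056]
```

View pics/c5.png

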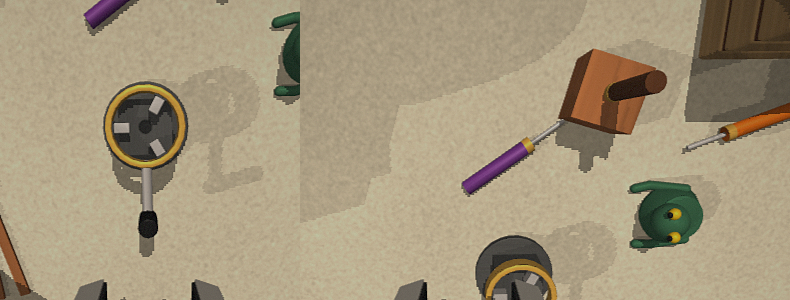

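Left crop (w8): the lever points along -y and the jaws are wide open around the hole at (316,127) px full. Right crop (w9): the dark pick stands upright in the block, top at (505,80). The purple and orange look-alikes are now lying on the table, away from the work. The frog hasn't moved.

```bash
python3 - <<'E'
from m import *
D={n:np.load(f'pics/w{n}.npz') for n in'6789'};P={n:pose(D[n],np.load(f'pics/w{n}s.npy',allow_pickle=True).item()) for n in D};K=D['6']['K']
f=lambda h,s,v:(v<75)&(h<20)|(v<45)
# handle masks: ends along the axis
pts={}
for n,b in[('6',(160,140,225,185)),('7',(20,30,110,85)),('9',(450,65,525,110))]:
    x0,y0,x1,y1=b;h=cv2.cvtColor(D[n]['pixels'][y0:y1,x0:x1],cv2.COLOR_RGB2HSV).astype(int)
    m=f(h[...,0],h[...,1],h[...,2]).astype(np.uint8);nn,l,s,c=cv2.connectedComponentsWithStats(m);i=1+np.argmax(s[1:,4])
    r=cv2.minAreaRect(np.argwhere(l==i)[:,::-1].astype(np.float32)+[[x0,y0]].__class__([[x0,y0]])*np.float32(1)) if 0 else cv2.minAreaRect((np.argwhere(l==i)[:,::-1]+[x0,y0]).astype(np.float32))
    print(n,r); c=np.array(r[0]);bx=cv2.boxPoints(r)
    # end farthest from nadir
    nad=proj(P[n],K,[P[n][0][0],P[n][0][1],0]);
    e=sorted(bx,key=lambda q:-np.linalg.norm(q-nad))[:2];e=np.mean(e,0);w=min(r[1])
    top=e+(c-e)/np.linalg.norm(c-e)*w/2; pts[n]=top; print('  top',top,onz(P[n],K,top,.140))
print('tri',tri([ray(P[n],K,pts[n]) for n in pts]))
L=D['8'];x0,y0,x1,y1=255,65,380,185
h=cv2.cvtColor(L['pixels'][y0:y1,x0:x1],cv2.COLOR_RGB2HSV).astype(int)
m=((h[...,0]>15)&(h[...,0]<34)&(h[...,1]>130)&(h[...,2]>70)).astype(np.uint8)
for k in cv2.findContours(m,cv2.RETR_CCOMP,cv2.CHAIN_APPROX_NONE)[0]:
    if len(k)>60: e=cv2.fitEllipse(k);u=np.array(e[0])+[x0,y0];print('ring',u,e[1],onz(P['8'],K,u,.0775))
g=L['pixels'][100:155,290:345].astype(int).sum(2);print(onz(P['8'],K,(315.5,127),.057))
d=(L['pixels'].max(2)<40).astype(np.uint8)[195:250,300:340];ys,xs=np.nonzero(d);print('post',xs.mean()+300,ys.min()+195,ys.max()+195)
E
```

```text
6 ((199.9337158203125, 161.43502807617188), (20.395036697387695, 34.81576919555664), 78.11134338378906)
  top [192.87800978 162.92044187] [ 0.6764526 -0.0653027  0.14     ]
7 ((71.86219787597656, 58.813560485839844), (74.76373291015625, 22.637327194213867), 16.29404640197754)
  top [46.84583948 51.50108662] [ 0.67178655 -0.06296983  0.14      ]
9 ((480.2378234863281, 86.58338928222656), (22.153011322021484, 46.956321716308594), 78.36637115478516)
  top [492.38471128  84.08256134] [ 0.66439726 -0.0563378   0.14      ]
tri [ 0.67381706 -0.05547703  0.12214547]
ring [314.74105072 125.60530472] (79.52776336669922, 83.07186889648438) [ 0.59341202 -0.24751749  0.0775    ]
ring [314.48630524 125.5254364 ] (66.49439239501953, 70.2010726928711) [ 0.5931884  -0.24744772  0.0775    ]
[ 0.59390776 -0.24868654  0.057     ]
post 317.8557692307692 211 237
```

Emit:
step_arm --plan '[[0.45, [0.006, 0.03, 0], 0], [0.45, [0.012, 0.06, 0], 0], [0.45, [0.02, 0.1, 0], 0], [0.45, [0.028, 0.132, 0], 0], [0.45, [0.028, 0.132, 0], 0]]'

```text
time: 27.35
tool_pos: [0.6764, -0.1441, 0.2485]
orientation: [-0.001, 0.711, 0.703, -0.001]
contact_force: [1.0, -0.1, -0.1]
finger_gap: 0.0422
gripper_force: 0.0
```

Emit:
step_arm --plan '[[0.45, [0, 0, 0], 0], [0.45, [0, 0, 0], 0], [0.45, [0, 0, 0], 0], [0.45, [0, 0, 0], 0], [0.45, [0, 0, 0], 0]]'

```text
time: 27.85
tool_pos: [0.6738, -0.1444, 0.252]
orientation: [0.0, 0.711, 0.703, 0.0]
contact_force: [0.1, -0.8, 0.5]
finger_gap: 0.0425
gripper_force: 0.0
```

```bash
python3 - <<'E'
from m import *
s=get_state();c=save('wrist','w10');np.save('pics/w10s.npy',s,allow_pickle=True)
P=pose(c,s);u=proj(P,c['K'],[.674,-.055,.14]).astype(int);print(u,s['tool_pos'])
L6=np.load('pics/w6.npz');P6=pose(L6,np.load('pics/w6s.npy',allow_pickle=True).item())
L7=np.load('pics/w7.npz');P7=pose(L7,np.load('pics/w7s.npy',allow_pickle=True).item())
L9=np.load('pics/w9.npz');P9=pose(L9,np.load('pics/w9s.npy',allow_pickle=True).item())
K=c['K']
print(tri([ray(P6,K,(181,166)),ray(P7,K,(36.5,48)),ray(P9,K,(505,80))]),[onz(p,K,q,.14) for p,q in((P6,(181,166)),(P7,(36.5,48)),(P9,(505,80)))])
a=c['pixels'][max(0,u[1]-60):u[1]+60,u[0]-60:u[0]+60,::-1]
cv2.imwrite('pics/c6.png',cv2.resize(a,None,fx=4,fy=4));print('origin',u[0]-60,max(0,u[1]-60))
E
```

```text
[316 117] [ 0.67376056 -0.14444907  0.25200054]
[ 0.67427817 -0.05413295  0.13645041] [array([ 0.67419359, -0.05630644,  0.14      ]), array([ 0.67396552, -0.05633744,  0.14      ]), array([ 0.67289254, -0.05374039,  0.14      ])]
origin 256 57
```

View pics/c6.png

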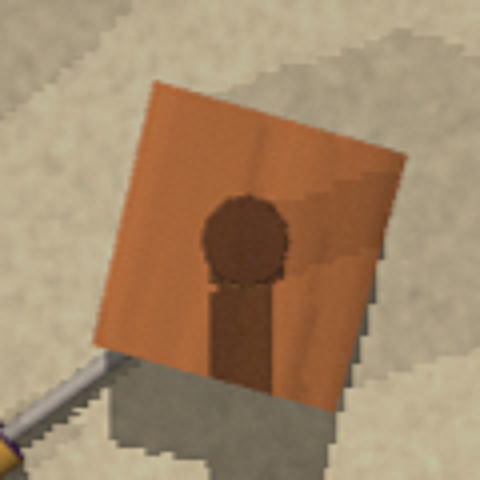

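The crop shows the pick's dark top circle at full (317.5,117), standing in the block's middle, at (0.6745,-0.055). I'll grasp it.

Emit:
step_arm --plan '[[0.45, [0.03, 0, 0], 0], [0.45, [0.06, 0, 0], 0], [0.45, [0.085, 0, 0], 0], [0.45, [0.0895, 0, 0.01], 0], [0.45, [0.0895, 0, 0.03], 0]]' --force 15

```text
time: 28.4
tool_pos: [0.6754, -0.0541, 0.2223]
orientation: [0.001, 0.711, 0.704, 0.001]
contact_force: [0.5, -0.1, -0.2]
finger_gap: 0.0424
gripper_force: 0.0
```

Emit:
step_arm --plan '[[0.45, [0, 0, 0.03], 0], [0.45, [0, 0, 0.06], 0], [0.45, [0, 0, 0.09], 0], [0.45, [0, 0, 0.12], 0], [0.45, [0, 0, 0.13], 0]]'

```text
time: 28.9
tool_pos: [0.6734, -0.0553, 0.0877]
orientation: [-0.002, 0.711, 0.703, -0.002]
contact_force: [-0.3, 0.4, 0.5]
finger_gap: 0.0424
gripper_force: 0.0
```

Emit:
step_arm --plan '[[0.45, [0, 0, 0], 0], [0.1, [0, 0, 0], 0], [0.1, [0, 0, 0], 0], [0.1, [0, 0, 0], 0], [0.1, [0, 0, 0], 0]]'

```text
time: 29.4
tool_pos: [0.6753, -0.0547, 0.0924]
orientation: [0.001, 0.711, 0.703, 0.0]
contact_force: [0.1, 0.3, 3.8]
finger_gap: 0.0155
gripper_force: 15.0
```

Emit:
step_arm --plan '[[0.1, [0, 0, 0], 0], [0.1, [0, 0, 0], 0], [0.1, [0, 0, 0], 0], [0.1, [0, 0, 0], 0], [0.1, [0, 0, 0], 0]]'

```text
time: 29.9
tool_pos: [0.6754, -0.0548, 0.0923]
orientation: [0.001, 0.711, 0.703, 0.0]
contact_force: [-1.4, -0.5, 5.5]
finger_gap: 0.0156
gripper_force: 15.0
```

Emit:
step_arm --plan '[[0.1, [0, 0, -0.015], 0], [0.1, [0, 0, -0.035], 0], [0.1, [0, 0, -0.06], 0], [0.1, [0, 0, -0.085], 0], [0.1, [0, 0, -0.105], 0]]'

```text
time: 30.4
tool_pos: [0.6751, -0.0547, 0.199]
orientation: [0.001, 0.711, 0.703, 0.0]
contact_force: [-0.2, -0.1, -0.0]
finger_gap: 0.0158
gripper_force: 15.0
```

Emit:
step_arm --plan '[[0.1, [-0.04, -0.016, 0], 0], [0.1, [-0.08, -0.032, 0], 0], [0.1, [-0.12, -0.049, 0], 0], [0.1, [-0.16, -0.065, 0], 0], [0.1, [-0.193, -0.078, 0], 0]]'

```text
time: 30.9
tool_pos: [0.5938, -0.2488, 0.1974]
orientation: [0.0, 0.711, 0.703, -0.0]
contact_force: [0.5, 0.0, -0.9]
finger_gap: 0.0154
gripper_force: 15.0
```

Emit:
step_arm --plan '[[0.1, [0, 0, 0], 0], [0.1, [0, 0, 0], 0], [0.1, [0, 0, 0], 0], [0.1, [0, 0, 0], 0], [0.1, [0, 0, 0], 0]]'

```text
time: 31.4
tool_pos: [0.5953, -0.2459, 0.1965]
orientation: [-0.0, 0.711, 0.704, 0.0]
contact_force: [0.2, -0.6, 0.3]
finger_gap: 0.0157
gripper_force: 15.0
```

```bash
python3 - <<'E'
from h import *
goto(.5954,-.2468,.1)
s=get_state();c=save('wrist','w11');np.save('pics/w11s.npy',s,allow_pickle=True)
S=save('scene','s11',(195,230,345,380),3)
a=cv2.imread('pics/w11.png')[180:480,170:470];b=cv2.imread('pics/s11.png')
cv2.imwrite('pics/c7.png',np.hstack([cv2.resize(a,(400,400)),cv2.resize(b,(400,400))]))
P=pose(c,s);print('axis at .0775',proj(P,c['K'],[.595,-.2475,.0775]),'needle tip pred',proj(P,c['K'],np.array(s['tool_pos'])+[0,0,-.0773]))
PS=pose(S);print(proj(PS,S['K'],[.595,-.2475,.0775]),proj(PS,S['K'],np.array(s['tool_pos'])+[0,0,-.0773]))
E
```

```text
t 31.4 tcp [ 0.5953 -0.2459  0.1965] yaw 1.561 q6 -0.44 shift [-0.0009  0.0001  0.0965] |d| 0.097 roll 0
axis at .0775 [317.69578709 236.9956516 ] needle tip pred [317.81241643 251.05593463]
[269.08791482 334.60166993] [267.97735595 321.49509176]
```

View pics/c7.png

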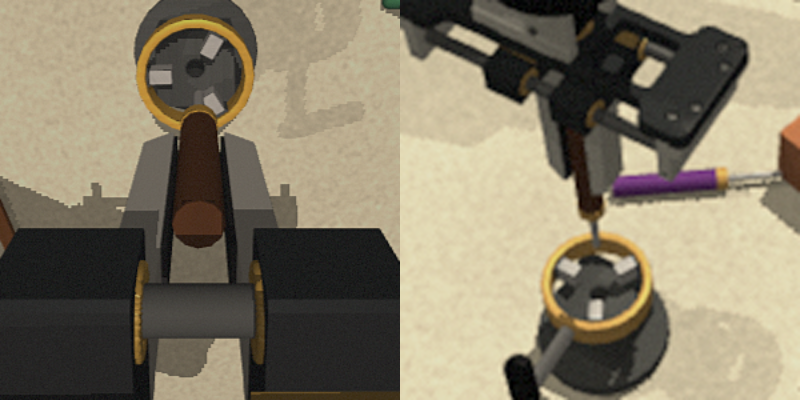

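The needle hangs straight above the open jaws. I'll check the ring and hole fit numerically.

```bash
python3 - <<'E'
from m import *
for n in('8','11'):
    L=np.load(f'pics/w{n}.npz');s=np.load(f'pics/w{n}s.npy',allow_pickle=True).item();P=pose(L,s);K=L['K']
    u=proj(P,K,[.595,-.2465,.057]).astype(int);r=14
    g=cv2.cvtColor(L['pixels'],cv2.COLOR_RGB2GRAY)[u[1]-r:u[1]+r,u[0]-r:u[0]+r]
    t=blob(L['pixels'],(u[0]-r,u[1]-r,u[0]+r,u[1]+r),lambda h,s,v:v<45)
    print(n,u,g.min(),np.percentile(g,[10,30,50]),t,onz(P,K,t[0],.057))
    x0,y0,x1,y1=u[0]-55,u[1]-60,u[0]+55,u[1]+60
    h=cv2.cvtColor(L['pixels'][y0:y1,x0:x1],cv2.COLOR_RGB2HSV).astype(int)
    m=((h[...,0]>15)&(h[...,0]<34)&(h[...,1]>130)&(h[...,2]>70)).astype(np.uint8)
    k=cv2.convexHull(max(cv2.findContours(m,0,1)[0],key=len));e=cv2.fitEllipse(k);q=np.array(e[0])+[x0,y0];print('ring',q,e[1],onz(P,K,q,.0775))
E
```

```text
8 [316 124] 25 [37.  47.9 67. ] (array([316.73184358, 123.82681564]), array([309, 112,  21,  22, 179])) [ 0.59509069 -0.24586394  0.057     ]
ring [314.71103287 125.60860062] (80.2977523803711, 83.8223876953125) [ 0.59338553 -0.24752     0.0775    ]
11 [317 229] 23 [37. 62. 67.] (array([317.98449612, 228.07751938]), array([309, 221,  22,  15, 129])) [ 0.59517438 -0.24540808  0.057     ]
ring [315.96863174 234.60234833] (87.6904296875, 88.79988098144531) [ 0.59364044 -0.2455033   0.0775    ]
```

Emit:
step_arm --plan '[[0.1, [0, -0.0006, 0.015], 0], [0.1, [0, -0.0006, 0.03], 0], [0.1, [0, -0.0006, 0.042], 0], [0.1, [0, -0.0006, 0.05], 0], [0.1, [0, -0.0006, 0.056], 0]]'

```text
time: 32.0
tool_pos: [0.5942, -0.2468, 0.1396]
orientation: [-0.0, 0.711, 0.703, -0.0]
contact_force: [-0.7, -0.3, 0.1]
finger_gap: 0.0154
gripper_force: 15.0
```

Emit:
step_arm --plan '[[0.1, [0, 0, 0.006], 0], [0.1, [0, 0, 0.012], 0], [0.1, [0, 0, 0.018], 0], [0.1, [0, 0, 0.023], 0], [0.1, [0, 0, 0.028], 0]]'

```text
time: 32.5
tool_pos: [0.5943, -0.2469, 0.1121]
orientation: [0.0, 0.711, 0.703, 0.0]
contact_force: [-0.0, 0.0, -1.3]
finger_gap: 0.0157
gripper_force: 15.0
```

Needle tip is at 0.035 inside the hole with no contact. On down to the seat.

Emit:
step_arm --plan '[[0.1, [0, 0, 0.004], 0], [0.1, [0, 0, 0.008], 0], [0.1, [0, 0, 0.012], 0], [0.1, [0, 0, 0.014], 0], [0.1, [0, 0, 0.016], 0]]'

```text
time: 33.0
tool_pos: [0.5943, -0.2469, 0.0963]
orientation: [0.0, 0.711, 0.703, 0.0]
contact_force: [0.3, -0.3, -0.4]
finger_gap: 0.0159
gripper_force: 15.0
```

Emit:
step_arm --plan '[[0.1, [0, 0, 0.0005], 0], [0.1, [0, 0, 0.001], 0], [0.1, [0, 0, 0.0015], 0], [0.1, [0, 0, 0.002], 0], [0.1, [0, 0, 0.002], 0]]'

```text
time: 33.5
tool_pos: [0.5943, -0.2468, 0.0944]
orientation: [-0.0, 0.711, 0.703, -0.0]
contact_force: [-1.1, -0.4, -1.3]
finger_gap: 0.0156
gripper_force: 15.0
```

Emit:
step_arm --plan '[[0.1, [0, 0, 0.0005], 0], [0.1, [0, 0, 0.001], 0], [0.1, [0, 0, 0.0015], 0], [0.1, [0, 0, 0.002], 0], [0.1, [0, 0, 0.002], 0]]'

```text
time: 34.0
tool_pos: [0.5945, -0.247, 0.0942]
orientation: [0.001, 0.711, 0.703, 0.0]
contact_force: [-5.3, 1.8, 14.2]
finger_gap: 0.0158
gripper_force: 15.0
```

Seated at the expected height. Release and rise.

Emit:
step_arm --plan '[[0.1, [0, 0, -0.0015], 0], [0.1, [0, 0, -0.0015], 0], [0.4, [0, 0, -0.0015], 0], [0.4, [0, 0, -0.0015], 0], [0.4, [0, 0, -0.0015], 0]]'

```text
time: 34.5
tool_pos: [0.5942, -0.2468, 0.0936]
orientation: [-0.0, 0.711, 0.703, -0.0]
contact_force: [0.3, 0.5, -0.2]
finger_gap: 0.0358
gripper_force: 0.0
```

Emit:
step_arm --plan '[[0.4, [0, 0, 0], 0], [0.4, [0, 0, -0.02], 0], [0.4, [0, 0, -0.05], 0], [0.4, [0, 0, -0.09], 0], [0.4, [0, 0, -0.12], 0]]'

```text
time: 35.0
tool_pos: [0.5944, -0.2469, 0.2163]
orientation: [0.001, 0.711, 0.703, 0.0]
contact_force: [-0.1, 0.3, 1.1]
finger_gap: 0.0374
gripper_force: 0.0
```

Emit:
step_arm --plan '[[0.4, [-0.02, 0, -0.01], 0], [0.4, [-0.05, 0, -0.03], 0], [0.4, [-0.08, 0, -0.04], 0], [0.4, [-0.085, 0, -0.04], 0], [0.4, [-0.085, 0, -0.04], 0]]'

```text
time: 35.5
tool_pos: [0.5931, -0.3323, 0.2532]
orientation: [-0.0, 0.711, 0.703, -0.0]
contact_force: [0.4, -0.3, -1.0]
finger_gap: 0.0377
gripper_force: 0.0
```

```bash
python3 - <<'E'
from h import *
goto(.595,-.333,.082)
s=get_state();c=save('wrist','w12');np.save('pics/w12s.npy',s,allow_pickle=True)
S=save('scene','s12',(195,230,345,380),3)
a=cv2.imread('pics/w12.png')[0:300,170:470];b=cv2.imread('pics/s12.png')
cv2.imwrite('pics/c8.png',np.hstack([cv2.resize(a,(400,400)),cv2.resize(b,(400,400))]))
P=pose(c,s);print('pick top',proj(P,c['K'],[.5945,-.2465,.142]),'post',proj(P,c['K'],[.594,-.332,.1085]))
E
```

```text
t 35.5 tcp [ 0.5931 -0.3323  0.2532] yaw 1.559 q6 -0.55 shift [-0.0007  0.002   0.1712] |d| 0.171 roll 0
pick top [318.61676007 122.6478824 ] post [319.30730089 226.8449333 ]
```

View pics/c8.png

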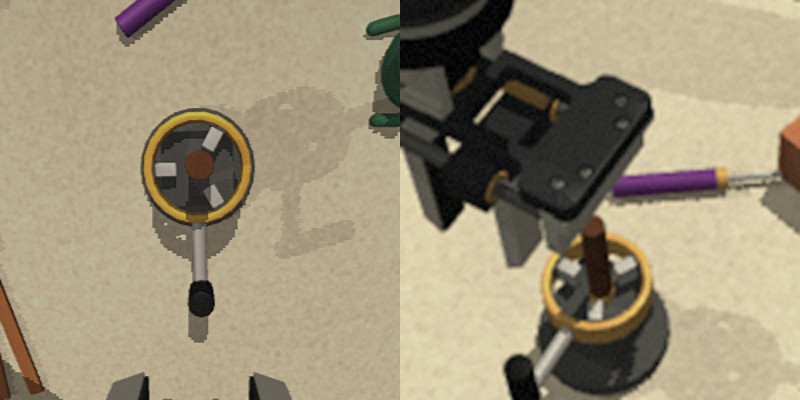

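The pick stands upright, centred among the open jaws, with its top at crop (200,165). The post is at crop (201,302), so at (0.5955,-0.332). I'll grip the post again.

Emit:
step_arm --plan '[[0.4, [0, 0.002, 0.03], 0], [0.4, [0, 0.002, 0.07], 0], [0.4, [0, 0.002, 0.11], 0], [0.4, [0, 0.002, 0.15], 0], [0.4, [0, 0.002, 0.17], 0]]' --force 20

```text
time: 36.1
tool_pos: [0.5942, -0.3295, 0.0797]
orientation: [-0.003, 0.71, 0.704, -0.001]
contact_force: [0.5, 0.6, -0.9]
finger_gap: 0.0382
gripper_force: 0.0
```

Emit:
step_arm --plan '[[0.4, [0, 0, 0], 0], [0.1, [0, 0, 0], 0], [0.1, [0, 0, 0], 0], [0.1, [0, 0, 0], 0], [0.1, [0, 0, 0], 0]]'

```text
time: 36.6
tool_pos: [0.5947, -0.332, 0.0857]
orientation: [-0.0, 0.711, 0.703, -0.0]
contact_force: [-10.2, 2.5, 8.6]
finger_gap: 0.0178
gripper_force: 20.0
```

```bash
sed -i 's/C=np.array.*;tot/C=np.array([.5945,-.247]);tot/' arc.py; python3 arc.py -1.5 15
```

```text
angle -89.850290310191 rad 0.08500723190430345 yaw 1.559637440515186 0.0177526110551581 20.001324713230133 [-10.2   2.5   8.6] [ 0.45  1.9  -0.04]
[[0.1, [0.0003, -0.0085, 0], 0.1], [0.1, [0.0015, -0.0169, 0], 0.2], [0.1, [0.0035, -0.0252, 0], 0.3], [0.1, [0.0063, -0.0332, 0], 0.4], [0.1, [0.0098, -0.0409, 0], 0.5]]
[[0.1, [0.0003, -0.0085, 0], 0.1], [0.1, [0.0015, -0.0169, 0], 0.2], [0.1, [0.0035, -0.0252, 0], 0.3], [0.1, [0.0063, -0.0332, 0], 0.4], [0.1, [0.0098, -0.0409, 0], 0.5]]
[[0.1, [0.0003, -0.0085, 0], 0.1], [0.1, [0.0015, -0.0169, 0], 0.2], [0.1, [0.0035, -0.0252, 0], 0.3], [0.1, [0.0063, -0.0332, 0], 0.4], [0.1, [0.0098, -0.0409, 0], 0.5]]
```

Emit:
step_arm --plan '[[0.1, [0.0003, -0.0085, 0], 0.1], [0.1, [0.0015, -0.0169, 0], 0.2], [0.1, [0.0035, -0.0252, 0], 0.3], [0.1, [0.0063, -0.0332, 0], 0.4], [0.1, [0.0098, -0.0409, 0], 0.5]]'

```text
time: 37.1
tool_pos: [0.5549, -0.3227, 0.0858]
orientation: [0.002, 0.864, 0.504, 0.001]
contact_force: [2.3, -4.3, 2.0]
finger_gap: 0.0172
gripper_force: 20.0
```

Emit:
step_arm --plan '[[0.1, [0.0003, -0.0085, 0], 0.1], [0.1, [0.0015, -0.0169, 0], 0.2], [0.1, [0.0035, -0.0252, 0], 0.3], [0.1, [0.0063, -0.0332, 0], 0.4], [0.1, [0.0098, -0.0409, 0], 0.5]]'

```text
time: 37.6
tool_pos: [0.5236, -0.2945, 0.0858]
orientation: [0.002, 0.962, 0.274, 0.0]
contact_force: [-0.9, -6.9, 3.8]
finger_gap: 0.0175
gripper_force: 20.0
```

```bash
python3 arc.py -0.6 10
```

```text
angle -146.18760378589977 rad 0.08533765638793313 yaw 0.5550266257056459 0.01753764527927038 20.012531876564026 [-0.9 -6.9  3.8] [-1.21  0.42 -0.06]
[[0.1, [-0.0, -0.0051, 0], 0.06], [0.1, [0.0003, -0.0102, 0], 0.12], [0.1, [0.0008, -0.0153, 0], 0.18], [0.1, [0.0017, -0.0204, 0], 0.24], [0.1, [0.0029, -0.0253, 0], 0.3]]
[[0.1, [-0.0, -0.0051, 0], 0.06], [0.1, [0.0003, -0.0102, 0], 0.12], [0.1, [0.0008, -0.0153, 0], 0.18], [0.1, [0.0017, -0.0204, 0], 0.24], [0.1, [0.0029, -0.0253, 0], 0.3]]
```

Emit:
step_arm --plan '[[0.1, [0, -0.0051, 0], 0.06], [0.1, [0.0003, -0.0102, 0], 0.12], [0.1, [0.0008, -0.0153, 0], 0.18], [0.1, [0.0017, -0.0204, 0], 0.24], [0.1, [0.0029, -0.0253, 0], 0.3]]' --force 30

```text
time: 38.1
tool_pos: [0.513, -0.2715, 0.0858]
orientation: [0.002, 0.992, 0.128, 0.001]
contact_force: [-1.2, -8.4, 2.3]
finger_gap: 0.0172
gripper_force: 30.0
```

Emit:
step_arm --plan '[[0.1, [0, -0.0051, 0], 0.06], [0.1, [0.0003, -0.0102, 0], 0.12], [0.1, [0.0008, -0.0153, 0], 0.18], [0.1, [0.0017, -0.0204, 0], 0.24], [0.1, [0.0017, -0.0204, 0], 0.24]]'

```text
time: 38.6
tool_pos: [0.5099, -0.2508, 0.0858]
orientation: [0.001, 1.0, 0.009, 0.002]
contact_force: [-0.3, -4.6, 3.2]
finger_gap: 0.0171
gripper_force: 30.0
```

```bash
python3 arc.py -0.1 5
```

```text
angle -177.45993046567222 rad 0.08470162650580787 yaw 0.017332135887744737 0.01708517567070494 30.009948313236237 [-0.3 -4.6  3.2] [-0.56 -0.07 -0.18]
[[0.1, [-0.0, -0.0017, 0], 0.02], [0.1, [-0.0, -0.0034, 0], 0.04], [0.1, [0.0, -0.0051, 0], 0.06], [0.1, [0.0001, -0.0068, 0], 0.08], [0.1, [0.0002, -0.0085, 0], 0.1]]
```

Emit:
step_arm --plan '[[0.1, [0, -0.0017, 0], 0.02], [0.1, [0, -0.0034, 0], 0.04], [0.1, [0, -0.0051, 0], 0.06], [0.1, [0, -0.0068, 0], 0.08], [0.1, [0, -0.0075, 0], 0.09]]'

```text
time: 39.1
tool_pos: [0.51, -0.2474, 0.0859]
orientation: [0.005, 0.999, -0.036, 0.003]
contact_force: [2.6, -37.0, -8.5]
finger_gap: 0.0173
gripper_force: 30.0
```

```bash
python3 arc.py -0.1 5|head -1
```

```text
angle -179.72169122890097 rad 0.08452809309596025 yaw -0.0714796064159437 0.017282764134487892 30.0167016685009 [  2.6 -37.   -8.5] [-6.71 -0.51  0.19]
```

The stop is reached at 37 N. I'll back off, open and lift.

Emit:
step_arm --plan '[[0.1, [0, 0.002, 0], 0], [0.1, [0, 0.0035, 0], 0], [0.4, [0, 0.0035, 0], 0], [0.4, [0, 0.0035, 0], 0], [0.4, [0, 0.0035, 0], 0]]'

```text
time: 39.6
tool_pos: [0.5088, -0.2457, 0.0844]
orientation: [0.0, 0.999, -0.035, 0.0]
contact_force: [0.4, -0.1, -0.4]
finger_gap: 0.0364
gripper_force: 0.0
```

Emit:
step_arm --plan '[[0.4, [0, 0, 0], 0], [0.4, [0, 0, -0.03], 0], [0.4, [0, 0, -0.07], 0], [0.4, [0, 0, -0.11], 0], [0.4, [0, 0, -0.15], 0]]'

```text
time: 40.1
tool_pos: [0.5085, -0.2456, 0.2356]
orientation: [-0.0, 0.999, -0.035, -0.0]
contact_force: [0.6, -0.0, 0.4]
finger_gap: 0.0376
gripper_force: 0.0
```

Emit:
step_arm --plan '[[0.4, [-0.03, 0, -0.02], 0], [0.4, [-0.06, 0, -0.04], 0], [0.4, [-0.08, 0, -0.05], 0], [0.4, [-0.08, 0, -0.05], 0], [0.4, [-0.08, 0, -0.05], 0]]'

```text
time: 40.6
tool_pos: [0.4291, -0.2403, 0.284]
orientation: [0.0, 0.999, -0.035, 0.0]
contact_force: [0.6, -0.4, 0.7]
finger_gap: 0.0374
gripper_force: 0.0
```

Emit:
step_arm --plan '[[0.4, [0, 0, 0], 0], [0.4, [0, 0, 0], 0], [0.4, [0, 0, 0], 0], [0.4, [0, 0, 0], 0], [0.4, [0, 0, 0], 0]]'

```text
time: 41.1
tool_pos: [0.429, -0.2403, 0.2838]
orientation: [-0.0, 0.999, -0.035, -0.0]
contact_force: [-0.6, -0.6, 0.3]
finger_gap: 0.0378
gripper_force: 0.0
```

```bash
python3 - <<'E'
from h import *
s=get_state();c=save('wrist','w13');P=pose(c,s);print(s['tool_pos'],s['time'])
S=save('scene','s13');save('top','t13')
print(proj(P,c['K'],[.5945,-.2465,.142]))
u=proj(P,c['K'],[.5945,-.2465,.0775]).astype(int);y=max(0,u[1]-100)
a=cv2.imread('pics/w13.png')[y:y+200,u[0]-100:u[0]+100];b=cv2.imread('pics/s13.png')[100:400,150:450]
cv2.imwrite('pics/c9.png',np.hstack([cv2.resize(a,(300,300)),cv2.resize(b,(500,500))[:300]]) if 0 else np.hstack([cv2.resize(a,(400,400)),cv2.resize(b,(400,400))]))
E
```

```text
[ 0.42900552 -0.24029384  0.28377587] 41.1
[312.06759128   9.91830403]
```

View pics/c9.png

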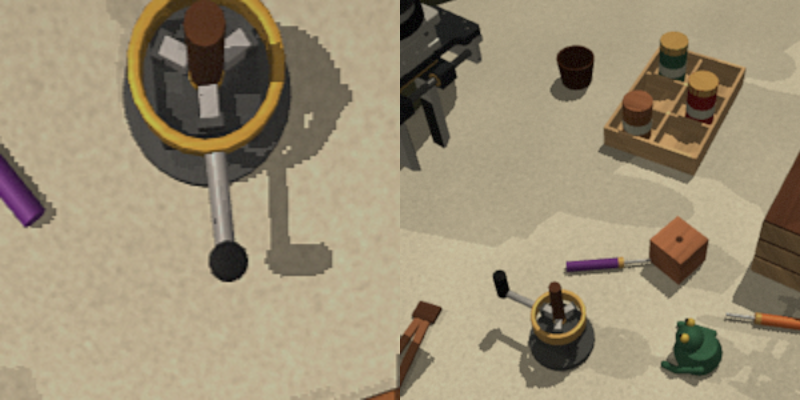

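The pick is gripped upright by all three jaws, lever near -x. The three tins and jars stand in separate cells, and the frog and cup haven't moved.

```bash
python3 -c "
from station import order
print(order.hand_in())"
```

```text
the job is handed in; nothing more can be done
None
```

I handed the job in at about 41 s. The green tin, red tin and amber jar each stand in their own crate cell, and the chuck's closed jaws hold the pick upright on its seat. No verdict came back.

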